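# Rock the battery into the microscope light's dock and latch it

## Robot

A 6-joint arm with a two-finger parallel gripper is mounted at the origin on the work surface. World frame = base frame: x ahead of the robot, y to its left, z up, the work surface at z = 0. Lengths are in m, angles in rad, forces in N, time in s.
With the tool pointing down it reaches from about 0.225 to 0.725 m from the base axis. Payload 3.1 kg.
Tool frame: the origin (TCP) lies at the very end of the fingers, on their centre line; the grasp point (between the pads) lies 19 mm behind it (arm.grip_depth is the x of the grasp point in the tool frame, in m); x points along the fingers, z is the direction in which the jaws open and shut, and the axes are right-handed (so a half turn about x gives the same grasp; the last joint's range is limited). The gripper opens to 85 mm and grips with 20 to 120 N. Pads are 22 mm wide; open, the fingers measure 114 mm over their backs; the gripper's body (76 mm by 85 mm) begins 54 mm behind the grasp point. The pads swing forward as they close: fully open they stand 13 mm farther back than shut.
Start: joints at [1.13, 0.048, 0.099, 1.622, 0, 1.443], TCP at [0.162, 0.5, 0.231] pointing down, gripper open.
Joint ranges: [-2.91, 2.91], [-0.99, 1.94], [-1.21, 1.42], [-2.12, 2.29], [-1.49, 1.47], [-3.14, 3.14]. Speed limits (rad/s): [2.79, 2.79, 3.14, 3.14, 3.14, 3.14].

## Interface

Orientations are given as a rotation vector (axis times angle).
In Python, from workcell import arm gives the robot as it stands.
- The arm moves only by the tool send_rows, never from a script. Its arguments are lists of equal length, an entry for each row: "slide": the shift along the tool's x, y, z in cm, a list of three; "angular": the turn, a rotation vector about the tool's x, y, z in rad, a list of three. In form: {"slide": [[dx, dy, dz], ...], "angular": [[rx, ry, rz], ...]}. A call has 1 to 8 rows; each row is the pose to reach, as a shift and turn from the pose commanded when the call began, along the tool's axes at that moment; what a row does not reach only later rows make up. A row lasts 1/12 s, in which the tool goes at most 41.7 mm and 7.16 degrees, less where a joint would pass 70% of its speed; a pose out of reach is approached as far as the arm can. A call with a gripper value outside its range is refused whole. "grip" is the opening, from 0 (shut) to 1 (fully open), set as the call begins (left out, the last holds). The fingers move at their own pace and stop on an object; "force" is the grip in N (left out, the last holds). Time passes only in rows, so rows that repeat a pose let the fingers close. It gives the time, the measured TCP pose, the force and the opening at its end, in the units of the state.
- arm.sense(): the state, without advancing time (a new reading comes with each control period).
- arm.capture(name): name is "side" or "top"; returns the picture (400x640x3 uint8, red, green, blue); there is no depth.
- arm.get_calibration(name): a dict with "vertical_fov" (degrees; the focal length in pixels is half the picture's height over the tangent of half this angle, whatever the lens; pixels are square), "cx", "cy" (the principal point, pixels), "R" (3x3) and "t" (3): a world point X has camera coordinates R X + t. Camera axes: x right, y down, z forward; pixel columns grow to the right and rows downward; lengths in m; the calibration is good to about 2 mm. A picture is of the moment at which its call begins. get_calibration takes no time and is no camera call.
- arm.close_job(): hands the job in, once; it reports no verdict.
The state is a dict: "time": time; "joints": joint angles; "dq": joint speeds; "joint_torque": joint torques, N m; "eef_pos": TCP position; "orientation": TCP orientation; "ft_force": force on the tool from outside, world axes, zero at the start; "moment": the same for the moment, N m; "finger_gap": finger opening in m.
Only numpy, scipy, OpenCV 4.12 (cv2) and the standard library are available. Lean on these libraries where they do the work, as an engineer would, in place of code of your own. Each camera call takes 0.05 s, during which the arm holds its last target.

## Task

Load the longer of the two black battery blocks into the pocket of the microscope light's dock: brass contact end first and nose down under the fixed hook, up against the pocket's end, then rock the other end down until the block lies fully home and flat. Then push the steel latch all the way over its free end. Feel your way and never force it - the dock is brittle - leave the other things on the table where they are, and let go.

Things in the scene. Friction and masses are not known exactly. Their poses are not given: they have to be found in the camera images.
- battery: Black rectangular battery block, 66 (x) x 38 (y) x 20 (z) mm, 0.09 to 0.18 kg, lying flat on the table, top up. Origin: centre of its underside; z up, x along its length. Two brass contact strips mark its -x end.
- contacts (a point): Middle of the battery's contact end: 33 mm from its origin along its -x, 10 mm above its underside.
- dock: White foot of the microscope light: fixed housing 215 x 120 x 16 mm (x -83.5 to +131.5 mm). Origin on the table under the nominal pocket centre; x runs along the pocket from the hook end (-x, nearer the robot) to the latch end. On it a cradle (64 mm wide, top 26 mm above the table) with pocket, hook, latch is bolted rigidly in slots, at an unmeasured -10 to +10 mm along x.
- pocket (a point): Nominal centre of the pocket's floor, 19 mm above the table, axes as the dock. Fixed to the housing: the true pocket, hook and latch stand up to 10 mm either way along x, to be found by touch. Pocket 68 (x) x 40 (y) mm, 7 mm deep, mouth chamfered 2 mm. Rigid and brittle: more than 20 N from a still tilted block, or 40 N from anything, counts as forcing; touch at 15 mm/s or slower, 5 N seats the block.
- lip (a point): Nominal middle of the hook lip's front lower edge: 29 mm to -x of the pocket centre, 22 mm above its floor. The lip, 30 mm wide in y and 4 mm thick, covers 5 mm of the pocket's -x end; under it is free space to 8 mm behind the pocket's -x wall. The block enters tilted, contact end down 0.2 to 0.3 rad, set down clear of the lip, slid along -x to the wall, then lowered.
- latch_tab (a point): Fixed to the housing: nominal top middle of the open latch's tab, on its rear (+x) face, 107 mm along the dock's x, 68 mm above the table. Does not move with the latch. The latch lies on a deck that stands from 32 to 78 mm beyond the pocket's +x end, 44 mm wide in y, 21 mm above the pocket floor, with side rails up to 28 mm above that floor.
- latch (a joint): Steel slide latch: plate 42 x 28 x 5 mm, underside 22 mm above the pocket floor, with an upright tab (8 mm thick, 28 mm wide, top 27 mm above the underside) at its rear. 0 = open (front edge 32 mm beyond the pocket); grows in m as it is pushed along the dock's -x to its stop at 0.042 (edge 10 mm over the pocket). Friction about 2 N; stays where left.
- short_battery: Bystander: a similar but shorter block, 44 x 38 x 20 mm, does not fit. Origin: centre of its underside.
- jar: Bystander: amber jar, 60 mm across, 75 mm high. Origin: centre of its underside.
- dish: Bystander: clear dish, 80 mm across, 15 mm high. Origin: centre of its underside.
- brush: Bystander: brush 190 mm long, lying. Origin: middle of its underside.
- tweezers: Bystander: steel tweezers about 140 mm long, lying. Origin: near the middle of their underside.
- vial: Bystander: small white vial, 28 mm across, 48 mm high. Origin: centre of its underside.
There are look-alikes about, which are no part of the job. What is shaped like the dock but turquoise is not meant. Leave any pink look-alike of the battery alone.

How it is judged:
On the way, in this order (a step that is already met when the one before it is completed fails the run):
1. the battery lies flat and home in the pocket, contact end under the hook (x of battery in the frame of dock between -0.0145 and 0.0145 m and y of battery in the frame of dock between -0.004 and 0.004 m and z of battery in the frame of dock below 0.0205 m and angle between battery's own z axis and vertical below 0.04 rad and angle between the x axis of battery and the x axis of dock, either way round below 0.07 rad and x of contacts in the frame of dock below -0.02 m), for 0.2 s.
2. the latch is pushed over the battery (value of joint latch above 0.037 m), for 0.2 s.
At the end, for the whole second after the job is handed in: Battery at rest, flat (0.04 rad) on the pocket floor (under 1.5 mm above it), contact end at the hook, within 0.07 rad of the dock's x and 14.5 mm (x) and 4 mm (y) of the nominal pocket centre (covers the cradle's offset); latch pushed at least 37 of its 42 mm (all of step 1 and value of joint latch above 0.037 m and linear speed of battery below 0.02 m/s); the robot touches nothing.
It fails at once if the battery, still tilted, is forced against the dock (over 20 N) (contact force between battery and dock above 20 N and angle between battery's own z axis and vertical above 0.05 rad).
It fails at once if the battery is pressed on the dock with over 40 N (contact force between battery and dock above 40 N).
It fails at once if the fingers push the dock or latch with over 40 N (contact force between the fingers and dock above 40 N).
It fails at once if another thing on the table is moved by over 30 mm (distance of any of short_battery, jar, dish, brush, tweezers, vial from where it was at the start of the episode above 0.03 m).
It also fails if it takes over 66 s, if anything falls off the work surface, if the arm or the gripper's body presses on something with over 40 N, if the wrist force passes 120 N, or if a joint passes its speed limit or range.

## Working session

There is one attempt and no reset: what is moved stays moved. The work goes in short steps, Python scripts to look and compute and a tool call to move; the robot and the scene stay as the last step left them, time stands still between calls to the robot, and variables do not carry over. Pictures are saved under pics/ and viewed, and the job is handed in when it is done.

Besides the shell and the picture viewer there is one more tool, called after "Call:" as a command line: name --argument value ..., lists and objects as JSON in quotes. send_rows: Moves the arm, as the interface text tells. Its arguments: {"type":"object","properties":{"slide":{"type":"array"},"angular":{"type":"array"},"grip":{"type":"number"},"force":{"type":"number"}},"required":["slide","angular"]}

```bash
mkdir -p pics; ls; python3 - <<'E'
from workcell import arm
import cv2
print(arm.sense()); print(arm.grip_depth)
for n in ("side","top"):
    c=arm.get_calibration(n); print(n,c)
    im=arm.capture(n); cv2.imwrite(f"pics/{n}0.png",im[:,:,::-1])
E
```

```text
pics
{'time': 0.0, 'joints': array([ 1.13015869e+00,  4.87347418e-02,  9.75826474e-02,  1.62198403e+00,
       -7.67766748e-06,  1.44297738e+00]), 'dq': array([ 0.00050527, -0.00033529, -0.00161833, -0.00050382, -0.00126593,
       -0.00019193]), 'joint_torque': array([-8.29580531e-04, -3.38784707e+01,  3.20014179e+01,  2.01029313e-02,
       -8.89571425e-05,  1.29857554e-06]), 'eef_pos': array([0.16132635, 0.49895873, 0.23011786]), 'orientation': array([-0.97697368,  1.343205  ,  0.97509752]), 'ft_force': array([-0.56002326, -0.03889161,  0.4342251 ]), 'moment': array([ 0.02053127, -0.01771275, -0.00783504]), 'finger_gap': 0.08557736892550304}
-0.0187
side {'vertical_fov': 51.16992661349138, 'cx': 314.03427408644353, 'cy': 208.78814310576084, 'R': array([[ 0.98027575, -0.19729028,  0.01166158],
       [-0.12533324, -0.66619783, -0.73516803],
       [ 0.15281043,  0.71920581, -0.67778461]]), 't': array([-0.51409619,  0.10397818,  1.02361414])}
top {'vertical_fov': 48.52424223374391, 'cx': 308.8883623692763, 'cy': 199.72839622109782, 'R': array([[-0.02461644, -0.99968786,  0.00426865],
       [-0.9970104 ,  0.02423723, -0.07336765],
       [ 0.07324129, -0.00606194, -0.99729583]]), 't': array([0.01872699, 0.51440702, 1.16091148])}
```

View pics/side0.png

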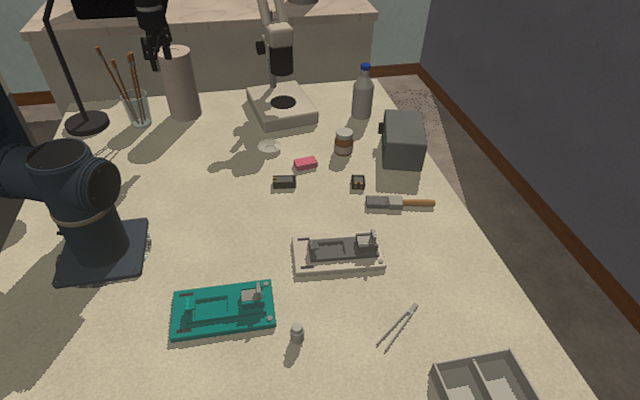

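View pics/top0.png

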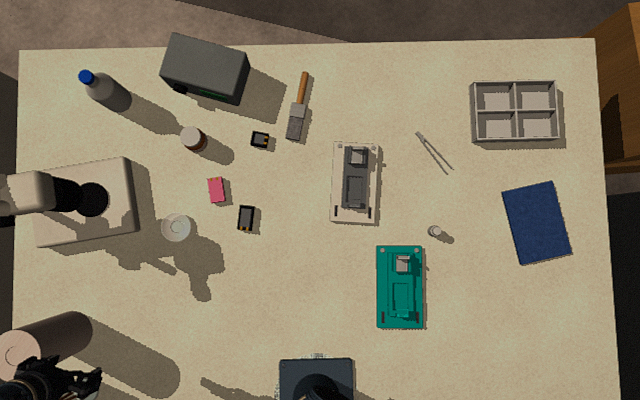

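The top view has world x up and y left. The long black block is at about (246,218) and the short one at (260,139). The white dock is at (355,182) and the turquoise decoy at (400,287). I'll zoom in on both.

```bash
python3 - <<'E'
import cv2
t=cv2.imread("pics/top0.png"); s=cv2.imread("pics/side0.png")
cv2.imwrite("pics/z_bat.png",cv2.resize(t[195:240,225:270],None,fx=13,fy=13,interpolation=cv2.INTER_NEAREST))
cv2.imwrite("pics/z_dock.png",cv2.resize(t[135:230,320:390],None,fx=6,fy=6,interpolation=cv2.INTER_NEAREST))
cv2.imwrite("pics/z_dockside.png",cv2.resize(s[225:280,285:390],None,fx=7,fy=7,interpolation=cv2.INTER_NEAREST))
cv2.imwrite("pics/z_batside.png",cv2.resize(s[165:200,260:310],None,fx=12,fy=12,interpolation=cv2.INTER_NEAREST))
E
```

```text
(no output)
```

View pics/z_bat.png

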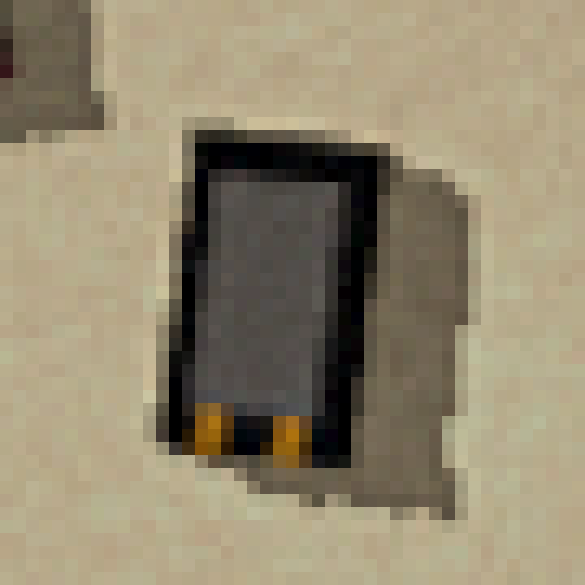

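View pics/z_dock.png

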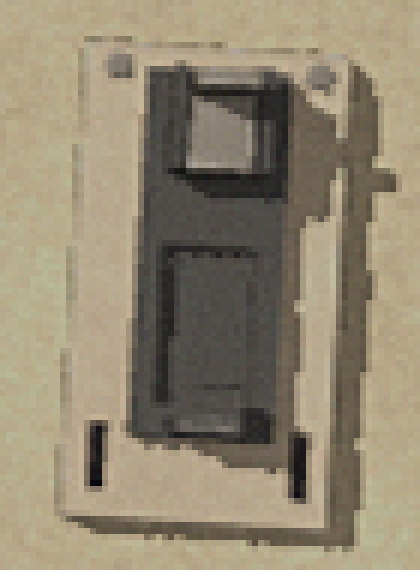

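View pics/z_dockside.png

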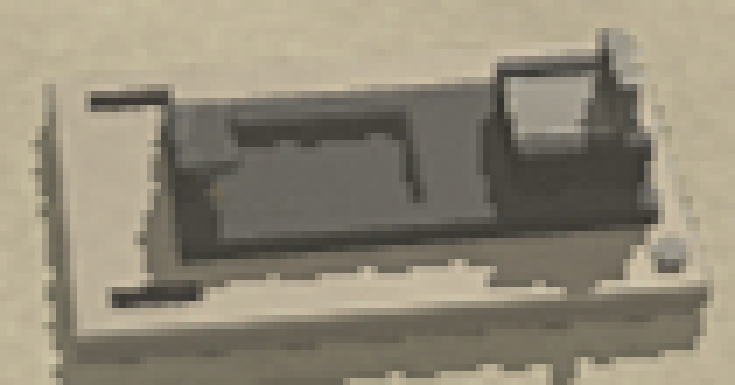

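View pics/z_batside.png

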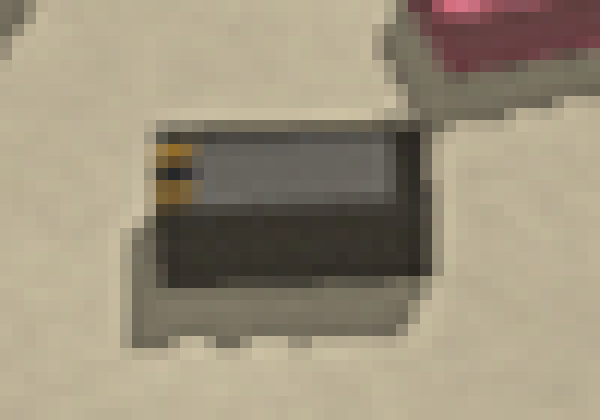

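```bash
cat > h.py <<'E'
import numpy as np, cv2
from scipy.optimize import least_squares
from scipy.spatial.transform import Rotation as Rot
from workcell import arm
CAL={n:arm.get_calibration(n) for n in ("side","top")}
def proj(n,X):
    c=CAL[n]; X=np.atleast_2d(X); p=X@np.array(c["R"]).T+c["t"]
    f=200/np.tan(np.radians(c["vertical_fov"]/2))
    return np.c_[f*p[:,0]/p[:,2]+c["cx"],f*p[:,1]/p[:,2]+c["cy"]]
def back(n,uv,z):
    c=CAL[n]; f=200/np.tan(np.radians(c["vertical_fov"]/2)); R=np.array(c["R"])
    d=R.T@np.array([(uv[0]-c["cx"])/f,(uv[1]-c["cy"])/f,1]); o=-R.T@np.array(c["t"])
    return o+d*(z-o[2])/d[2]
def place(p,X):
    c,s=np.cos(p[2]),np.sin(p[2]); X=np.atleast_2d(X)
    return np.c_[p[0]+c*X[:,0]-s*X[:,1],p[1]+s*X[:,0]+c*X[:,1],X[:,2]]
E
python3 - <<'E'
from h import *
for n in CAL: print(n,-np.array(CAL[n]["R"]).T@CAL[n]["t"])
s=arm.sense(); print(Rot.from_rotvec(s["orientation"]).as_matrix())
# battery top corners  (+x,+y)=TL (+x,-y)=TR (-x,-y)=BR (-x,+y)=BL
z=lambda a,k,o:np.array(a)/k+o-0.5
B=z([(198,137),(390,150),(352,466),(162,446)],13,(225,195))
D=z([(85,40),(352,52),(326,529),(57,515)],6,(320,135))
bm=np.array([(33,19,20),(33,-19,20),(-33,-19,20),(-33,19,20)])/1e3
dm=np.array([(131.5,60,16),(131.5,-60,16),(-83.5,-60,16),(-83.5,60,16)])/1e3
Bs=z([(158,127),(422,127),(405,208),(158,208)],12,(260,165)); 
Ds=z([(50,85),(610,35),(705,290),(75,338)],7,(285,225)) # side: (-x,+y),(+x,+y),(+x,-y),(-x,-y)
ds=np.array([(-83.5,60,16),(131.5,60,16),(131.5,-60,16),(-83.5,-60,16)])/1e3
for nm,U,M,g in (("bat",B,bm,(.5,.1,0)),("dock",D,dm,(.5,-.1,0))):
    r=least_squares(lambda p:(proj("top",place(p,M))-U).ravel(),g); print(nm,"top",r.x,np.round(r.fun,2))
r=least_squares(lambda p:(proj("side",place(p,ds))-Ds).ravel(),(.5,-.1,0)); print("dock side",r.x,np.round(r.fun,2))
E
```

```text
side [ 0.36056903 -0.76834538  0.77622652]
top [0.42830348 0.01329072 1.19543307]
[[-9.13068377e-04 -9.51462399e-01  3.07763660e-01]
 [-1.95261252e-03  3.07764898e-01  9.51460433e-01]
 [-9.99997677e-01  2.67805258e-04 -2.13884779e-03]]
bat top [ 0.47146118  0.17451702 -0.12622154] [ 0.23 -0.62 -0.29 -0.16 -0.13  0.35  0.18  0.42]
dock top [ 0.53678994 -0.11280163 -0.08474837] [-0.13 -0.57 -0.14  0.11  0.26  0.42  0.    0.03]
dock side [ 0.53174864 -0.11529168 -0.07119048] [-1.7  -0.53  2.19 -0.47  0.44 -0.67 -0.82  1.02]
```

```bash
cat > ov.py <<'E'
from h import *
def rect(x0,x1,y,z): return np.array([(x0,y,z),(x1,y,z),(x1,-y,z),(x0,-y,z)])/1e3
def overlay(n,img,box,k,pd,off,pb,out,bz=0):
    x0,y0,x1,y1=box
    im=cv2.resize(img[y0:y1,x0:x1],None,fx=k,fy=k,interpolation=cv2.INTER_CUBIC)
    def dr(P,c):
        u=((proj(n,P)-(x0,y0)+0.5)*k*8).astype(np.int32)
        cv2.polylines(im,[u],True,c,1,cv2.LINE_AA,3)
    if pd is not None:
        dr(place(pd,rect(-83.5,131.5,60,16)),(0,0,255)); dr(place(pd,rect(-83.5,131.5,60,0)),(0,0,160))
        o=np.array([off,0,0])
        dr(place(pd,rect(-34,34,20,26)+o),(0,255,0)); dr(place(pd,rect(66,112,22,47)+o),(255,255,0))
        dr(place(pd,rect(99,107,14,68)+o),(255,0,255)); dr(place(pd,rect(-42,-29,15,45)+o),(0,255,255))
    if pb is not None:
        dr(place(pb,rect(-33,33,19,20)),(0,0,255)); dr(place(pb,rect(-33,33,19,0)),(0,0,160))
    cv2.imwrite(out,im)
E
python3 - <<'E'
from ov import *
t=cv2.imread("pics/top0.png"); s=cv2.imread("pics/side0.png")
pd=(.5368,-.1128,-.0847); pb=(.4715,.1745,-.126)
overlay("top",t,(320,135,390,230),6,pd,0,None,"pics/o1.png")
overlay("side",s,(285,225,395,285),7,pd,0,None,"pics/o2.png")
overlay("side",s,(260,160,310,200),12,None,0,pb,"pics/o3.png")
overlay("top",t,(225,195,270,240),12,None,0,pb,"pics/o4.png")
E
```

```text
(no output)
```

View pics/o1.png

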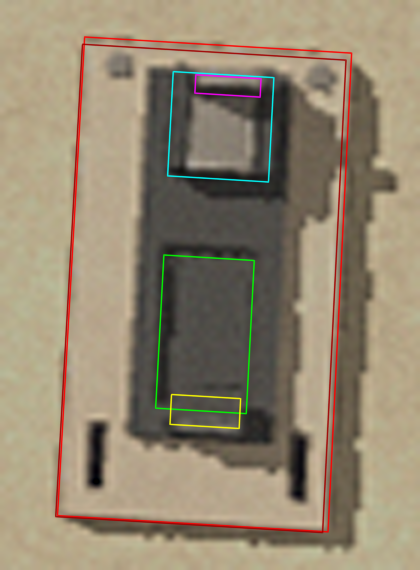

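View pics/o2.png

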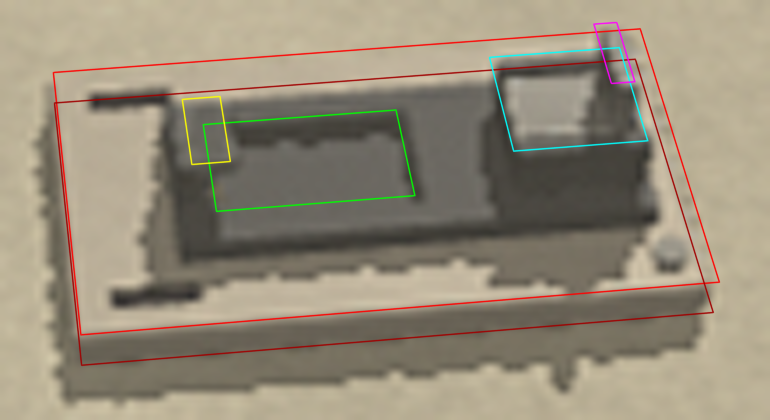

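View pics/o3.png

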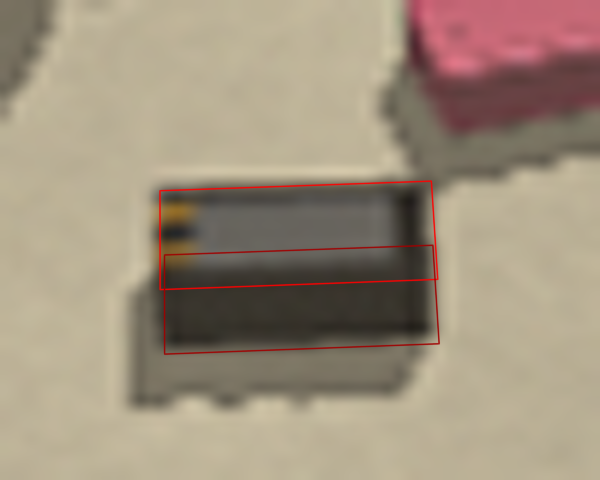

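View pics/o4.png

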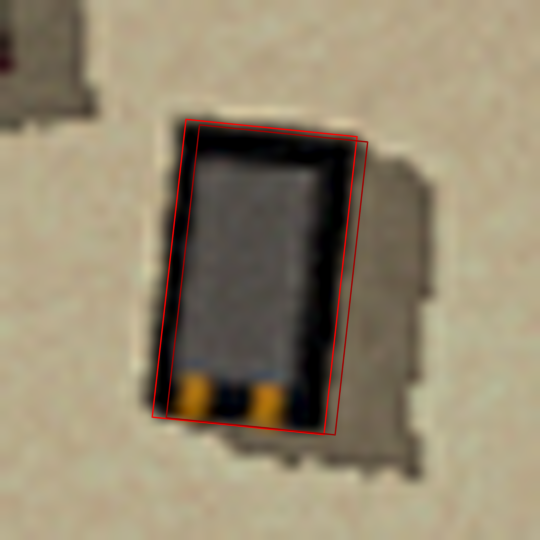

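```bash
python3 - <<'E'
from h import *
t=cv2.cvtColor(cv2.imread("pics/top0.png"),cv2.COLOR_BGR2GRAY).astype(float)
cs=[];rs=[]
for c in list(range(25,160,8))+list(range(200,590,8)):
    g=np.diff(cv2.GaussianBlur(t,(1,5),1)[25:65,c-2:c+3].mean(1)); i=np.argmax(g)
    if 0<i<len(g)-1:
        d=(g[i-1]-g[i+1])/(2*(g[i-1]-2*g[i]+g[i+1])); cs.append(c); rs.append(25+i+.5+d)
p=np.polyfit(cs,rs,1); print(p); print(np.round(np.array(rs)-np.polyval(p,cs),1))
s=cv2.cvtColor(cv2.imread("pics/side0.png"),cv2.COLOR_BGR2GRAY).astype(float)
cs=[];rs=[]
for r in range(90,390,8):
    row=cv2.GaussianBlur(s,(5,1),1)[r-1:r+2].mean(0); x=int(422+(r-90)*178/300)
    print(r,end=" ") if 0 else 0
    g=-np.diff(row[x-25:x+30]); i=np.argmax(g); cs.append(r); rs.append(x-25+i+.5)
p=np.polyfit(cs,rs,1); print(p); print(np.round(np.array(rs)-np.polyval(p,cs),1))
E
```

```text
[-1.89285047e-02  4.85730153e+01]
[  1.5   1.5   1.6   1.6   1.3   1.3   1.4   1.4   1.3   1.4   1.1   1.2
   1.2   1.3   1.3   1.4   1.1 -11.5 -12.7  -4.9 -15.    0.9   0.9   0.9
   0.8   0.9   0.9   0.9   0.7   0.7   0.7   0.8   0.9   0.7   0.6   0.3
   0.6   0.6   0.7   0.5   0.4   0.5   0.5   0.5   0.6   0.5   0.3   0.4
   0.4   0.4   0.4   0.3   0.2   0.2   0.3   0.3   0.4   0.3   0.1   0.1
   0.2   0.2  -0.   -0.2  -0.2   0. ]
[  0.54892494 365.88218076]
[ 14.2  12.8  12.4  10.    8.6   6.3   3.9   2.5   0.1  -1.3  -3.7  -5.1
  -7.5  -9.9 -11.3 -12.7 -13.  -11.4 -10.8  -9.2  -8.6  -7.   -6.4  -4.8
  -4.2  -2.6  -1.   -0.4   1.3   1.9   3.5   4.1   5.7   6.3   7.9   8.5
  10.1  10.7]
```

```bash
python3 - <<'E'
from ov import *
t=cv2.imread("pics/top0.png"); s=cv2.imread("pics/side0.png")
def mk(n,img,box,k,pd,off,out):
    x0,y0,x1,y1=box
    im=cv2.resize(img[y0:y1,x0:x1],None,fx=k,fy=k,interpolation=cv2.INTER_CUBIC); im=cv2.convertScaleAbs(im,alpha=1.5)
    def dr(P,c):
        u=((proj(n,P)-(x0,y0)+0.5)*k*8).astype(np.int32); cv2.polylines(im,[u],True,c,1,cv2.LINE_AA,3)
    o=np.array([off/1e3,0,0])
    dr(place(pd,rect(-83.5,131.5,60,16)),(0,0,255))
    for r,c in ((rect(-36,36,22,26),(0,255,0)),(rect(66,112,22,40),(255,255,0)),(rect(66,108,14,46),(255,0,0)),(rect(99,107,14,68),(255,0,255)),(rect(-42,-29,15,45),(0,255,255)),(rect(-50,112,32,26),(0,160,0))):
        dr(place(pd,r+o),c)
    cv2.imwrite(out,im)
mk("top",t,(328,138,383,226),9,(.5368,-.1128,-.0847),3,"pics/p1.png")
mk("side",s,(285,222,395,285),7,(.534,-.1140,-.078),4,"pics/p2.png")
cv2.imwrite("pics/p3.png",cv2.convertScaleAbs(cv2.resize(t[138:226,328:383],None,fx=9,fy=9,interpolation=cv2.INTER_CUBIC),alpha=1.6))
E
```

```text
(no output)
```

View pics/p1.png

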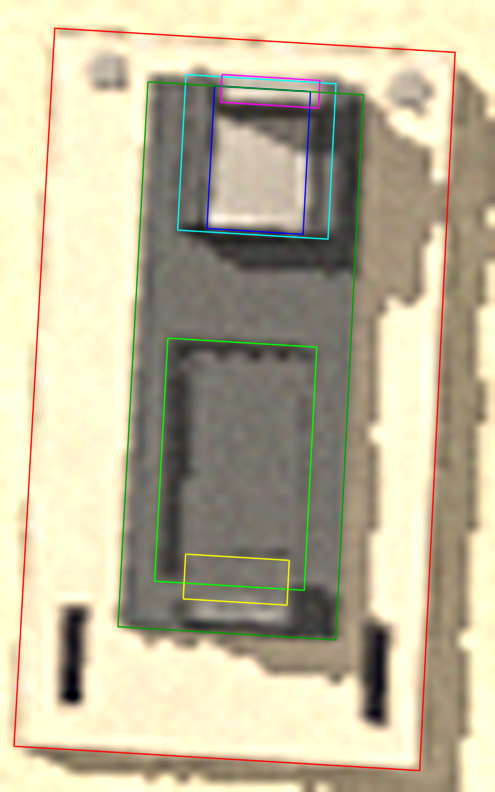

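View pics/p2.png

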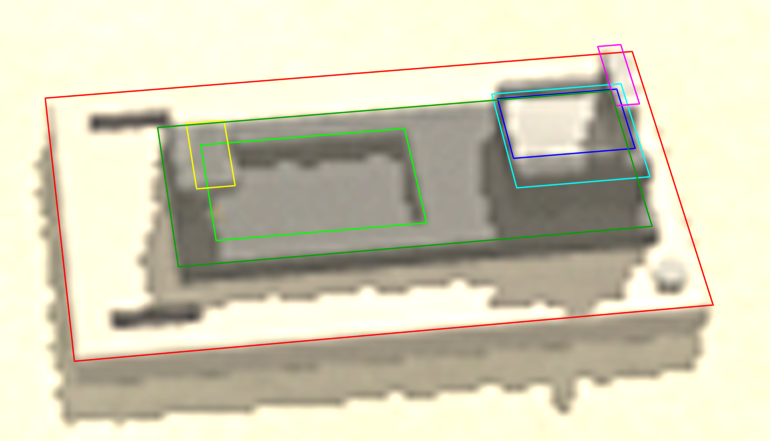

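View pics/p3.png

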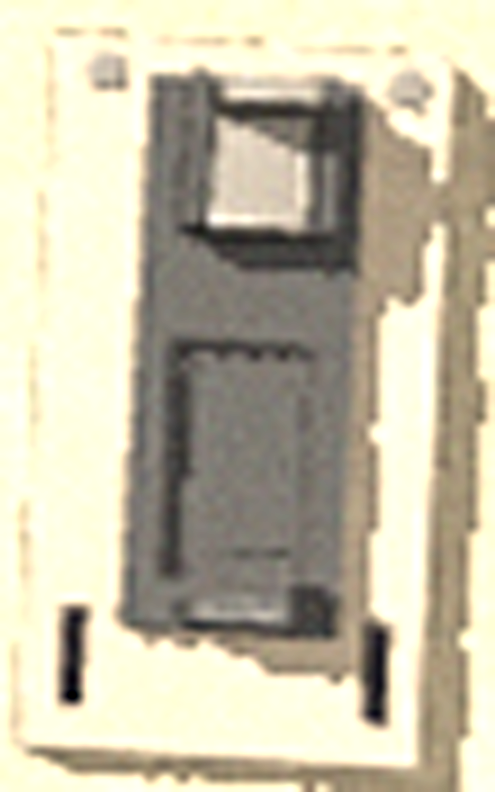

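```bash
cat >> h.py <<'E'
def Rtool(yaw,pitch=0.0):
    """tool x down, tool z along local y of a body with yaw; pitch>0: nose (-x end) down"""
    c,s=np.cos(yaw),np.sin(yaw); Y=np.array([-s,c,0.]); X=np.array([0,0,-1.])
    Rm=np.c_[X,np.cross(Y,X),Y]
    return Rot.from_rotvec(-pitch*Y).as_matrix()@Rm   # rotation about +y by -pitch raises +x end
def go(p,R,verbose=True):
    s=arm.sense(); R0=Rot.from_rotvec(s["orientation"]).as_matrix()
    d=R0.T@(np.array(p)-s["eef_pos"])*100; w=Rot.from_matrix(R0.T@R).as_rotvec()
    print("slide cm",np.round(d,3),"ang",np.round(w,4),"| pos",np.round(s["eef_pos"],4),"F",np.round(s["ft_force"],2),"gap",round(s["finger_gap"],4),"t",round(s["time"],2))
E
python3 - <<'E'
from h import *
print(Rtool(-.126).round(3))
go((.4715,.1745,.10),Rtool(-.126))
E
```

```text
[[ 0.    -0.992  0.126]
 [ 0.     0.126  0.992]
 [-1.     0.     0.   ]]
slide cm [ 13.058 -39.503 -21.302] ang [-0.1868 -0.0021 -0.0005] | pos [0.1613 0.499  0.2302] F [ 0.03 -0.28  0.08] gap 0.0854 t 0.1
```

Call:
send_rows --slide '[[0,-39.5,-21.3],[0,-39.5,-21.3],[0,-39.5,-21.3],[0,-39.5,-21.3],[0,-39.5,-21.3],[0,-39.5,-21.3],[0,-39.5,-21.3],[0,-39.5,-21.3]]' --angular '[[-0.187,-0.002,0],[-0.187,-0.002,0],[-0.187,-0.002,0],[-0.187,-0.002,0],[-0.187,-0.002,0],[-0.187,-0.002,0],[-0.187,-0.002,0],[-0.187,-0.002,0]]' --grip 1

```text
time: 0.77
eef_pos: [0.3901, 0.2597, 0.2309]
orientation: [-1.115, 1.265, 1.117]
ft_force: [-0.1, 0.3, -0.6]
finger_gap: 0.0856
```

```bash
python3 - <<'E'
from h import *
go((.4715,.1745,.10),Rtool(-.126))
E
```

```text
slide cm [13.076 -9.144 -7.461] ang [ 0.0003  0.0019 -0.0002] | pos [0.3901 0.2597 0.2309] F [-0.15  0.3  -0.57] gap 0.0856 t 0.77
```

Call:
send_rows --slide '[[4,-3,-2.5],[7.5,-6,-5],[10,-9.1,-7.4],[13,-9.1,-7.4],[13,-9.1,-7.4],[13,-9.1,-7.4],[13,-9.1,-7.4]]' --angular '[[0,0,0],[0,0,0],[0,0,0],[0,0,0],[0,0,0],[0,0,0],[0,0,0]]'

```text
time: 1.35
eef_pos: [0.4693, 0.1771, 0.1008]
orientation: [-1.113, 1.266, 1.119]
ft_force: [-0.3, -0.9, -0.7]
finger_gap: 0.0854
```

```bash
python3 - <<'E'
from h import *
for n in ("side","top"): cv2.imwrite(f"pics/{n}1.png",arm.capture(n)[:,:,::-1])
go((.4715,.1745,.009),Rtool(-.126))
s=cv2.imread("pics/side1.png"); t=cv2.imread("pics/top1.png")
a=cv2.resize(s[110:210,220:330],(550,500),interpolation=cv2.INTER_CUBIC)
cv2.imwrite("pics/v1.png",a)
s=arm.sense(); P=s["eef_pos"]; print(proj("side",P),proj("top",P))
E
```

```text
slide cm [ 9.441 -0.065 -0.397] ang [0.0017 0.0035 0.0029] | pos [0.471  0.1782 0.1034] F [-0.4   1.38  0.12] gap 0.0851 t 1.45
[[282.78363959 154.54106277]] [[239.51452135 216.610322  ]]
```

View pics/v1.png

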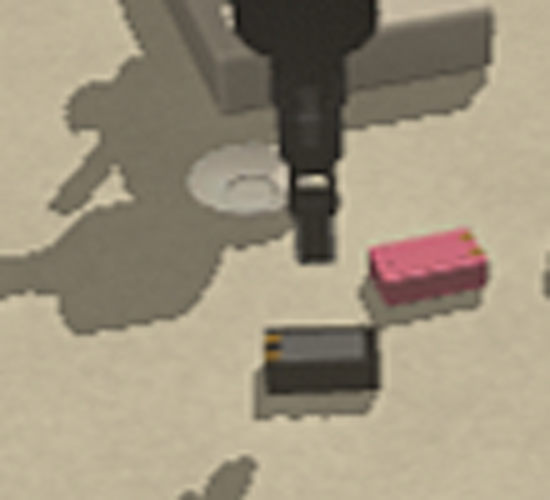

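View pics/top1.png

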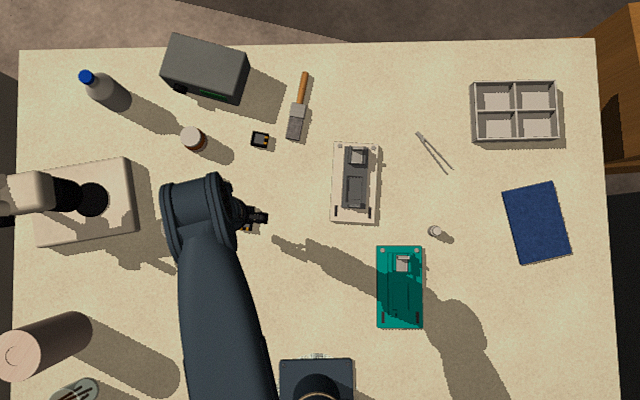

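Call:
send_rows --slide '[[3,0,-0.4],[4,0,-0.4],[4,0,-0.4],[4,0,-0.4],[4,0,-0.4]]' --angular '[[0,0,0],[0,0,0],[0,0,0],[0,0,0],[0,0,0]]'

```text
time: 1.87
eef_pos: [0.4706, 0.1738, 0.0628]
orientation: [-1.116, 1.262, 1.116]
ft_force: [0.4, -0.2, -0.4]
finger_gap: 0.0853
```

```bash
python3 - <<'E'
from h import *
go((.4715,.1745,.009),Rtool(-.126))
n="side"; cv2.imwrite(f"pics/{n}2.png",arm.capture(n)[:,:,::-1])
go((.4715,.1745,.009),Rtool(-.126))
s=cv2.imread("pics/side2.png")
x0,y0,k=245,140,9
a=cv2.resize(s[y0:205,x0:325],None,fx=k,fy=k,interpolation=cv2.INTER_CUBIC)
st=arm.sense(); R=Rot.from_rotvec(st["orientation"]).as_matrix()
def dr(P,c): cv2.polylines(a,[((proj(n,P)-(x0,y0)+.5)*k*8).astype(np.int32)],True,c,1,cv2.LINE_AA,3)
# near finger tip faces: z=-(.043) inner, -.057 back ; tip set back 0.013
for zz,c in ((-.0427,(0,255,0)),(-.057,(0,0,255))):
    L=np.array([(-.013,-.011,zz),(-.013,.011,zz),(-.035,.011,zz),(-.035,-.011,zz)])
    dr(L@R.T+st["eef_pos"],c)
dr(place((.4715,.1745,-.126),np.array([(-33,19,20),(33,19,20),(33,-19,20),(-33,-19,20)])/1e3),(0,255,255))
cv2.imwrite("pics/v2.png",a)
E
```

```text
slide cm [ 5.377 -0.066  0.062] ang [0.0012 0.0029 0.0022] | pos [0.4706 0.1738 0.0628] F [ 0.43 -0.23 -0.36] gap 0.0853 t 1.87
slide cm [ 5.393 -0.034  0.067] ang [0.001  0.003  0.0027] | pos [0.4709 0.1737 0.0629] F [0.3  0.86 0.56] gap 0.0853 t 1.92
```

View pics/v2.png

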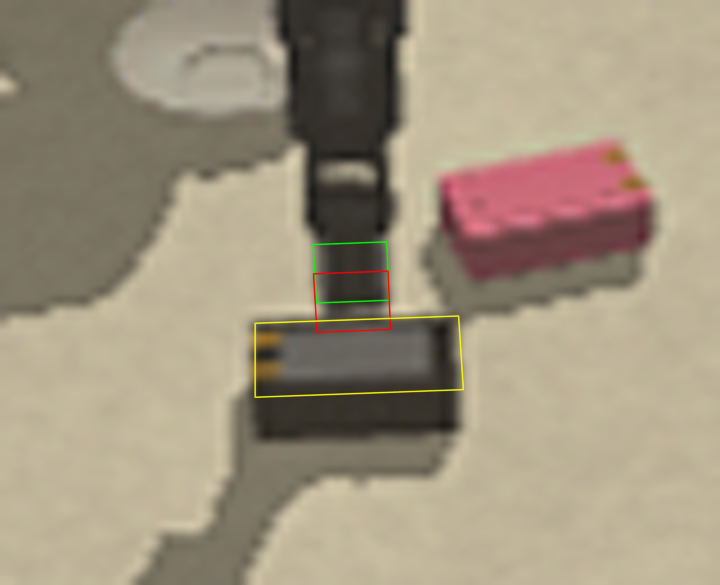

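Call:
send_rows --slide '[[2,0,0.05],[4,0,0.05],[5,0,0.05],[5.4,0,0.05],[5.4,0,0.05],[5.4,0,0.05],[5.4,0,0.05]]' --angular '[[0,0.003,0.002],[0,0.003,0.002],[0,0.003,0.002],[0,0.003,0.002],[0,0.003,0.002],[0,0.003,0.002],[0,0.003,0.002]]'

```text
time: 2.5
eef_pos: [0.4712, 0.1739, 0.0086]
orientation: [-1.116, 1.266, 1.116]
ft_force: [-0.8, -0.9, 0.8]
finger_gap: 0.0852
```

```bash
python3 - <<'E'
from h import *
n="side"; cv2.imwrite(f"pics/{n}3.png",arm.capture(n)[:,:,::-1])
go((.471,.1745,.009),Rtool(-.126))
s=cv2.imread("pics/side3.png")
cv2.imwrite("pics/v3.png",cv2.resize(s[140:210,245:325],None,fx=9,fy=8,interpolation=cv2.INTER_CUBIC))
E
```

```text
slide cm [-0.039  0.028  0.056] ang [ 0.0002 -0.0002  0.0005] | pos [0.4712 0.1739 0.0086] F [ 0.19  0.61 -0.24] gap 0.0855 t 2.55
```

View pics/v3.png

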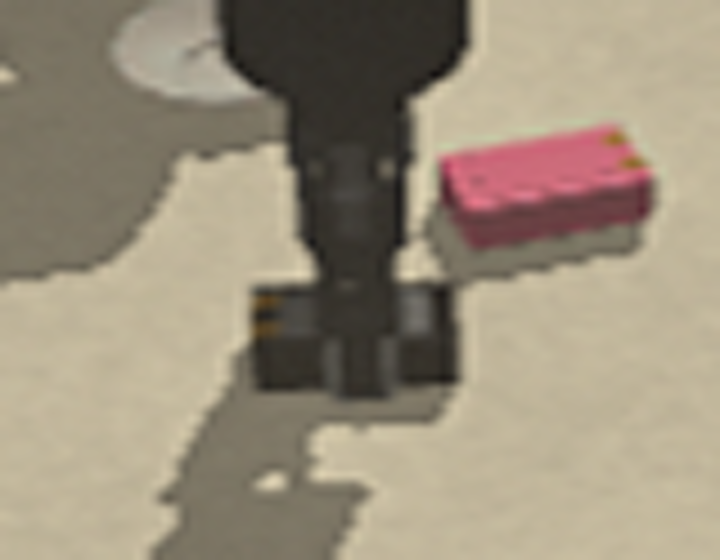

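The finger straddles the block. Its centre is at column ~360 in the zoom, and the block spans 253–457 (centre 355), so it is centred within 1–2 mm. Closing.

Call:
send_rows --slide '[[0,0,0],[0,0,0],[0,0,0],[0,0,0],[0,0,0],[0,0,0],[0,0,0],[0,0,0]]' --angular '[[0,0,0],[0,0,0],[0,0,0],[0,0,0],[0,0,0],[0,0,0],[0,0,0],[0,0,0]]' --grip 0 --force 40

```text
time: 3.22
eef_pos: [0.4706, 0.1738, 0.0077]
orientation: [-1.116, 1.267, 1.116]
ft_force: [-0.1, -0.9, 3.6]
finger_gap: 0.0367
```

```bash
python3 - <<'E'
from h import *
go((.471,.1745,.12),Rtool(-.126))
n="side"; cv2.imwrite(f"pics/{n}4.png",arm.capture(n)[:,:,::-1])
s=cv2.imread("pics/side4.png")
cv2.imwrite("pics/v4.png",cv2.resize(s[140:210,245:325],None,fx=9,fy=8,interpolation=cv2.INTER_CUBIC))
E
```

```text
slide cm [-11.227  -0.024   0.067] ang [ 0.0002 -0.0005 -0.0007] | pos [0.4706 0.1738 0.0077] F [-0.08 -0.89  3.59] gap 0.0367 t 3.22
```

View pics/v4.png

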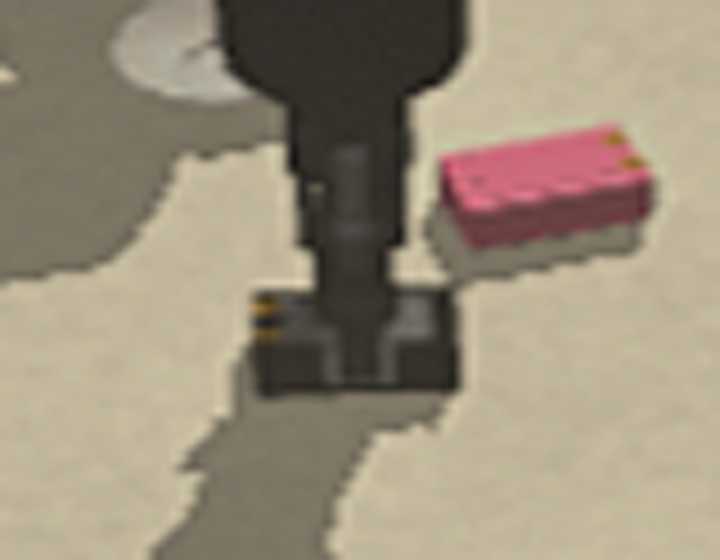

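```bash
python3 - <<'E'
from h import *
st=arm.sense(); R=Rot.from_rotvec(st["orientation"]).as_matrix(); P=st["eef_pos"]
b=proj("side",P+R@np.array([P[2],0,-.019]))[0]
print("block bottom",(b-(245,140)+.5)*(9,8))
for th in (.019,.024,.029,.033):
  for h in (0,-.004): print(th,h,(proj("side",P+R@np.array([h,0,-th]))[0]-(245,140)+.5)*(9,8))
E
```

```text
block bottom [358.81351024 393.84422203]
0.019 0 [357.9459565  377.29641465]
0.019 -0.004 [357.4949516  368.69390177]
0.024 0 [358.26711748 386.18956819]
0.024 -0.004 [357.81545749 377.58083474]
0.029 0 [358.59025013 395.13731862]
0.029 -0.004 [358.1379355  386.52245051]
0.033 0 [358.85018809 402.33516744]
0.033 -0.004 [358.39735011 393.71545474]
```

```bash
cat >> h.py <<'E'
DOCK=np.array([.5368,-.1128]); YAW=-.082; OFF=.003; UB=.0077
def tcp_for_corner(cx,cz,pitch,cy=0.0,off=None,back=.033,yaw=YAW):
    """corner = middle of block's lower contact edge at true-pocket x cx (m), height cz above world"""
    o=OFF if off is None else off
    c,s=np.cos(yaw),np.sin(yaw); x=cx+o
    C=np.array([DOCK[0]+c*x-s*cy,DOCK[1]+s*x+c*cy,cz]); R=Rtool(yaw,pitch)
    return C+back*(-R[:,1])-UB*R[:,0],R
def corner():
    s=arm.sense(); R=Rot.from_rotvec(s["orientation"]).as_matrix()
    C=s["eef_pos"]+UB*R[:,0]+.033*R[:,1]
    d=C[:2]-DOCK; c,sn=np.cos(YAW),np.sin(YAW)
    bx=-R[:,1]
    print("corner dock xyz mm",np.round([1e3*(c*d[0]+sn*d[1]),1e3*(-sn*d[0]+c*d[1]),1e3*C[2]],2),"pitch",round(float(np.arcsin(bx[2])),4),"yaw",round(float(np.arctan2(bx[1],bx[0])),4),"roll",round(float(R[2,2]),4),"F",np.round(s["ft_force"],2),"M",np.round(s["moment"],2),"gap",round(s["finger_gap"],4),"t",round(s["time"],2))
E
python3 - <<'E'
from h import *
p,R=tcp_for_corner(-.017,.11,.22); print(p); go(p,R)
E
```

```text
[ 0.55326872 -0.11415347  0.12471599]
slide cm [-11.692 -11.808 -27.536] ang [-0.0436 -0.0053 -0.2207] | pos [0.4706 0.1738 0.0077] F [ 0.53 -0.1   3.25] gap 0.0368 t 3.27
```

Call:
send_rows --slide '[[-3,0,0],[-7,0,0],[-11,0,0],[-12,0,0],[-12,0,0],[-12,0,0],[-12,0,0]]' --angular '[[0,0,0],[0,0,0],[0,0,0],[0,0,0],[0,0,0],[0,0,0],[0,0,0]]'

```text
time: 3.85
eef_pos: [0.4685, 0.1733, 0.1244]
orientation: [-1.115, 1.273, 1.12]
ft_force: [-1.0, -0.0, -2.2]
finger_gap: 0.0368
```

```bash
python3 - <<'E'
from h import *
n="side"; im=arm.capture(n)[:,:,::-1]; cv2.imwrite(f"pics/{n}5.png",im)
p,R=tcp_for_corner(-.017,.11,.22); print(p); go(p,R); corner()
cv2.imwrite("pics/v5.png",cv2.resize(im[80:210,220:340],None,fx=5,fy=4.5,interpolation=cv2.INTER_CUBIC))
E
```

```text
[ 0.55326872 -0.11415347  0.12471599]
slide cm [ -0.076 -12.045 -27.446] ang [-0.0433 -0.0077 -0.2273] | pos [0.4682 0.1733 0.124 ] F [ 0.14 -0.33 -2.29] gap 0.0364 t 3.9
corner dock xyz mm [-124.82  280.89  116.53] pitch -0.0073 yaw -0.1258 roll -0.0031 F [ 0.14 -0.33 -2.29] M [-0.06  0.07  0.06] gap 0.0364 t 3.9
```

View pics/v5.png

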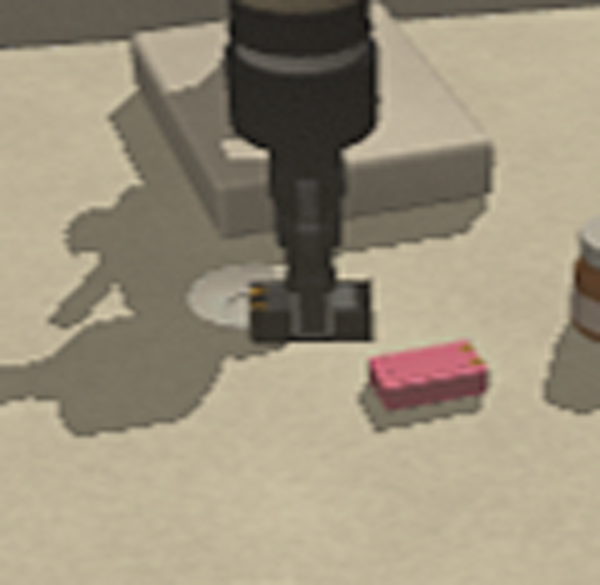

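Call:
send_rows --slide '[[-0.1,-1.3,-3],[-0.1,-3,-7],[-0.1,-4.5,-10.5],[-0.1,-6,-14],[-0.1,-7.5,-17.5],[-0.1,-9.5,-21.5],[-0.1,-11,-25],[-0.1,-12,-27.4]]' --angular '[[0,0,-0.03],[0,0,-0.06],[-0.01,0,-0.1],[-0.02,0,-0.14],[-0.03,-0.004,-0.18],[-0.043,-0.008,-0.227],[-0.043,-0.008,-0.227],[-0.043,-0.008,-0.227]]'

```text
time: 4.57
eef_pos: [0.5527, -0.116, 0.1245]
orientation: [-1.249, 1.09, 0.982]
ft_force: [1.4, -0.5, -1.1]
finger_gap: 0.037
```

Call:
send_rows --slide '[[0,0,0],[0,0,0],[0,0,0]]' --angular '[[0,0,0],[0,0,0],[0,0,0]]'

```text
time: 4.82
eef_pos: [0.5533, -0.1123, 0.1257]
orientation: [-1.249, 1.087, 0.985]
ft_force: [0.3, -0.4, -1.0]
finger_gap: 0.0369
```

```bash
cat > snap.py <<'E'
import sys
from ov import *
# snap.py tag : side + top crops around the dock
def snap(tag,both=False):
    im=arm.capture("side")[:,:,::-1]; cv2.imwrite(f"pics/side_{tag}.png",im)
    cv2.imwrite(f"pics/d_{tag}.png",cv2.resize(im[195:285,285:395],None,fx=7,fy=6.5,interpolation=cv2.INTER_CUBIC))
    if both:
        im=arm.capture("top")[:,:,::-1]; cv2.imwrite(f"pics/top_{tag}.png",im)
        cv2.imwrite(f"pics/e_{tag}.png",cv2.resize(im[130:235,310:400],None,fx=6,fy=5.6,interpolation=cv2.INTER_CUBIC))
E
python3 - <<'E'
from snap import *
snap("6",True)
p,R=tcp_for_corner(-.017,.04,.22); go(p,R); corner()
E
```

```text
slide cm [ 7.016  1.637 -0.281] ang [0.0006 0.0034 0.0025] | pos [ 0.554  -0.1116  0.1268] F [-0.37  0.39 -1.48] gap 0.037 t 4.92
corner dock xyz mm [-13.48   2.59 111.98] pitch 0.2225 yaw -0.0814 roll 0.0032 F [-0.37  0.39 -1.48] M [ 0.02  0.29 -0.  ] gap 0.037 t 4.92
```

View pics/d_6.png

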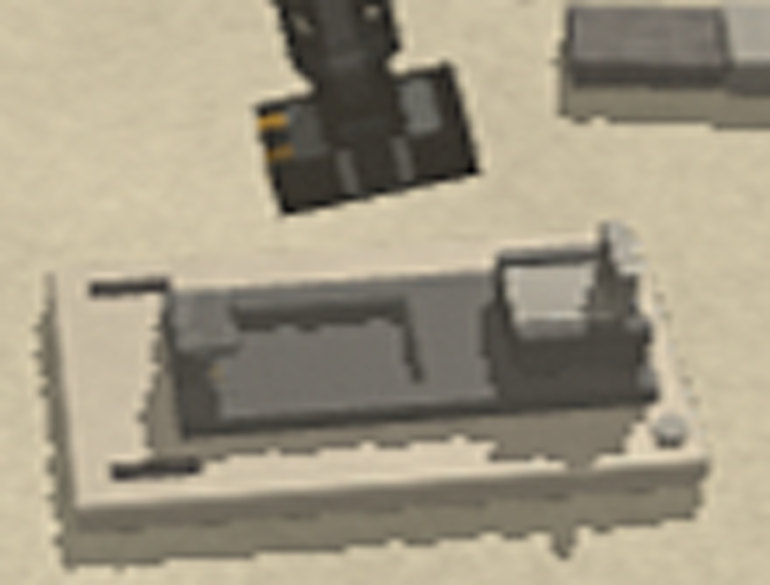

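View pics/e_6.png

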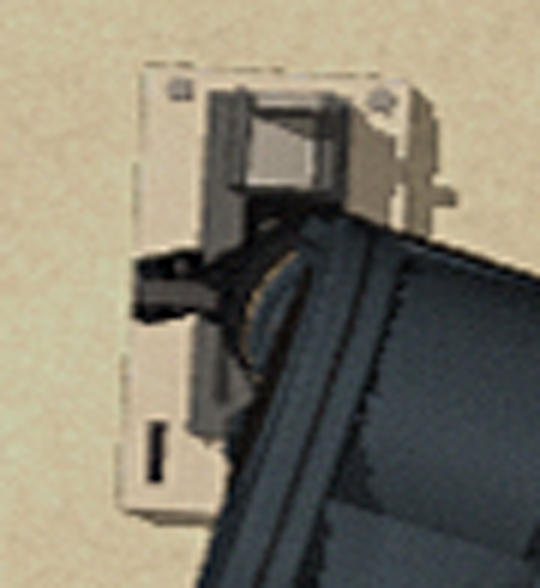

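```bash
cat >> h.py <<'E'
def blockpts():
    s=arm.sense(); R=Rot.from_rotvec(s["orientation"]).as_matrix()
    o=s["eef_pos"]+UB*R[:,0]; B=np.c_[-R[:,1],R[:,2],-R[:,0]]
    return {k:o+B@np.array(v) for k,v in dict(noseL=(-.033,-.019,0),noseT=(-.033,-.019,.02),noseTfar=(-.033,.019,.02),tailL=(.033,-.019,0),tailT=(.033,-.019,.02)).items()}
E
python3 - <<'E'
from h import *
for k,v in blockpts().items(): print(k,(proj("side",v)[0]-(285,195)+.5)*(7,6.5))
pd=(*DOCK,YAW)
for nm,P in dict(hFL=(-83.5,-60,16),hFR=(131.5,-60,16),hBL=(-83.5,60,16)).items(): print(nm,(proj("side",place(pd,np.array(P)/1e3))[0]-(285,195)+.5)*(7,6.5))
for off in (0,3,6):
  o=np.array((off,0,0))
  for nm,P in dict(cradFL=(-50,-32,26),pockFarR=(36,22,26),pockNearR=(36,-22,26),latFr_near=(66,-14,46),latFr_far=(66,14,46),lipFrNear=(-29,-15,45),lipFrFar=(-29,15,45)).items(): print(off,nm,((proj("side",place(pd,(np.array(P)+o)/1e3))[0]-(285,195)+.5)*(7,6.5)).round(1))
E
```

```text
noseL [282.43942174 213.56285328]
noseT [270.40528588 174.16283504]
noseTfar [254.79039771  98.27728276]
tailL [483.93040945 169.58171528]
tailT [474.84970835 129.36151002]
hFL [ 80.94889784 506.05214764]
hFR [719.18623713 455.79703993]
hBL [ 52.54783854 262.31557705]
0 cradFL [173.1 419.7]
0 pockFarR [400.1 292.3]
0 pockNearR [421.4 379.7]
0 latFr_near [508.5 320.2]
0 latFr_far [492.9 264.8]
0 lipFrNear [230.1 344.7]
0 lipFrFar [219.4 284.4]
3 cradFL [182. 419.]
3 pockFarR [408.5 291.6]
3 pockNearR [430.1 379.1]
3 latFr_near [517.2 319.5]
3 latFr_far [501.5 264.2]
3 lipFrNear [239. 344.]
3 lipFrFar [228.1 283.8]
6 cradFL [190.9 418.3]
6 pockFarR [417. 291.]
6 pockNearR [438.8 378.4]
6 latFr_near [525.9 318.9]
6 latFr_far [510.  263.6]
6 lipFrNear [247.9 343.4]
6 lipFrFar [236.8 283.1]
```

```bash
sed -i 's/YAW=-.082/YAW=-.084/' h.py; python3 - <<'E'
from h import *
p,R=tcp_for_corner(-.017,.045,.22,-.0007); go(p,R); corner()
E
```

```text
slide cm [ 6.528  1.527 -0.353] ang [0.0025 0.0039 0.0025] | pos [ 0.554  -0.1116  0.1268] F [-0.37  0.39 -1.48] gap 0.037 t 4.92
corner dock xyz mm [-13.49   2.56 111.98] pitch 0.2225 yaw -0.0814 roll 0.0032 F [-0.37  0.39 -1.48] M [ 0.02  0.29 -0.  ] gap 0.037 t 4.92
```

Call:
send_rows --slide '[[1.5,0.35,-0.35],[3,0.7,-0.35],[4.5,1.05,-0.35],[5.8,1.35,-0.35],[6.5,1.53,-0.35],[6.5,1.53,-0.35],[6.5,1.53,-0.35],[6.5,1.53,-0.35]]' --angular '[[0.002,0.004,0.002],[0.002,0.004,0.002],[0.002,0.004,0.002],[0.002,0.004,0.002],[0.002,0.004,0.002],[0.002,0.004,0.002],[0.002,0.004,0.002],[0.002,0.004,0.002]]'

```text
time: 5.58
eef_pos: [0.5551, -0.1162, 0.0626]
orientation: [-1.254, 1.089, 0.978]
ft_force: [-0.5, 0.6, -1.8]
finger_gap: 0.037
```

```bash
python3 - <<'E'
from snap import *
corner(); snap("7")
p,R=tcp_for_corner(-.017,.024,.22,-.0007); go(p,R); 
for k,v in blockpts().items(): print(k,(proj("side",v)[0]-(285,195)+.5)*(7,6.5))
E
```

```text
corner dock xyz mm [-11.95  -1.89  47.76] pitch 0.225 yaw -0.0838 roll -0.0018 F [-0.51  0.64 -1.77] M [ 0.01  0.3  -0.  ] gap 0.037 t 5.58
slide cm [2.317 0.767 0.144] ang [-0.0001 -0.002   0.0058] | pos [ 0.5554 -0.1165  0.063 ] F [-0.12  0.17 -1.43] gap 0.0369 t 5.63
noseL [284.04011021 347.51464597]
noseT [272.28847659 311.45480567]
noseTfar [257.66715516 235.15692439]
tailL [477.24777328 305.83152257]
tailT [468.18813131 269.02547621]
```

View pics/d_7.png

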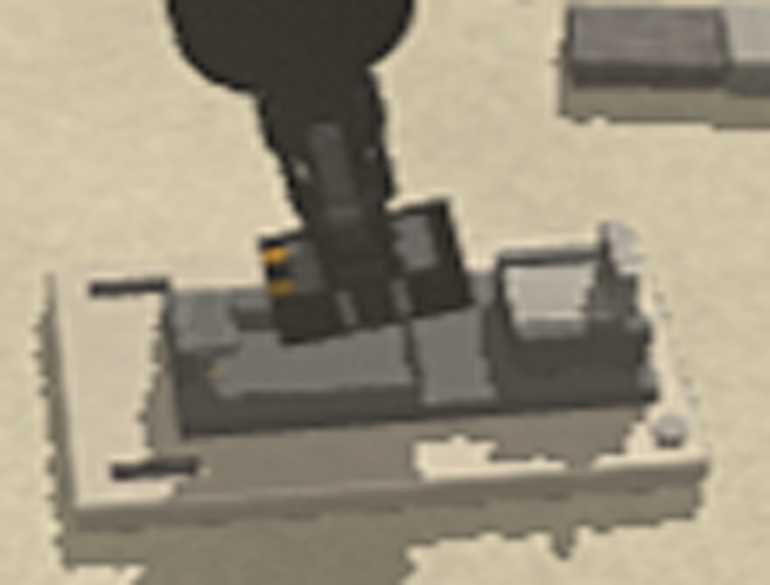

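Call:
send_rows --slide '[[0.4,0.15,0.1],[0.8,0.3,0.14],[1.2,0.45,0.14],[1.6,0.6,0.14],[1.73,0.64,0.14],[1.73,0.64,0.14],[1.73,0.64,0.14]]' --angular '[[0,-0.002,0.005],[0,-0.002,0.005],[0,-0.002,0.005],[0,-0.002,0.005],[0,-0.002,0.005],[0,-0.002,0.005],[0,-0.002,0.005]]'

```text
time: 6.22
eef_pos: [0.5518, -0.1148, 0.0428]
orientation: [-1.249, 1.093, 0.984]
ft_force: [0.1, 0.4, -0.2]
finger_gap: 0.0368
```

```bash
python3 - <<'E'
from snap import *
corner(); snap("8")
p,R=tcp_for_corner(-.017,.019,.22,-.0007); go(p,R); 
E
```

```text
corner dock xyz mm [-15.48  -0.75  28.17] pitch 0.2177 yaw -0.085 roll 0.0008 F [ 0.09  0.4  -0.25] M [0.06 0.32 0.  ] gap 0.0368 t 6.22
slide cm [0.948 0.09  0.013] ang [-0.0009  0.0005 -0.0017] | pos [ 0.552  -0.1149  0.0432] F [ 0.57 -0.59 -1.25] gap 0.0374 t 6.27
```

View pics/d_8.png

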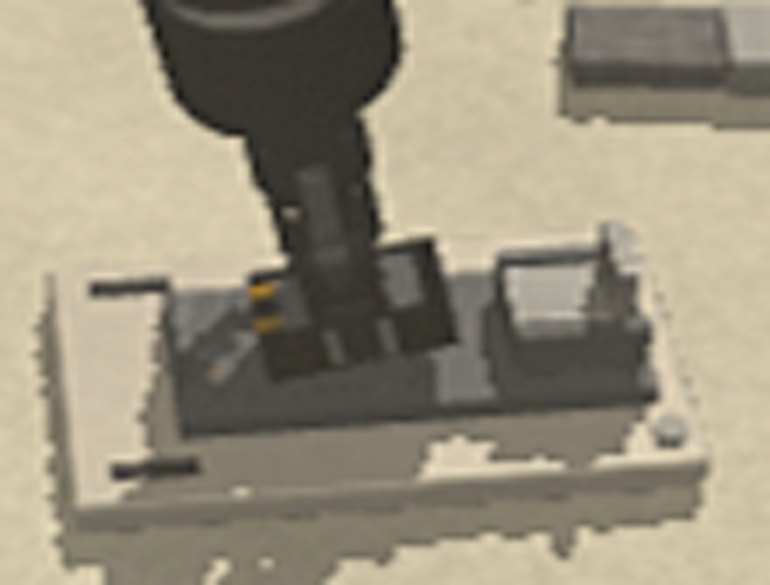

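Call:
send_rows --slide '[[0.1,0.01,0.01],[0.2,0.02,0.01],[0.3,0.03,0.01],[0.4,0.04,0.01],[0.5,0.05,0.01],[0.6,0.06,0.01],[0.7,0.07,0.01]]' --angular '[[0,0,0],[0,0,0],[0,0,0],[0,0,0],[0,0,0],[0,0,0],[0,0,0]]'

```text
time: 6.85
eef_pos: [0.5528, -0.1148, 0.036]
orientation: [-1.249, 1.092, 0.984]
ft_force: [0.2, 0.0, -1.3]
finger_gap: 0.037
```

```bash
python3 - <<'E'
from snap import *
corner(); snap("9")
p,R=tcp_for_corner(-.017,.019,.22,-.0007); go(p,R); 
E
```

```text
corner dock xyz mm [-14.43  -0.65  21.37] pitch 0.2181 yaw -0.0848 roll 0.0007 F [ 0.22  0.02 -1.31] M [-0.02  0.29  0.06] gap 0.037 t 6.85
slide cm [ 0.214 -0.008 -0.007] ang [-0.0008  0.0006 -0.0022] | pos [ 0.5527 -0.1148  0.0358] F [-0.66  0.15 -0.76] gap 0.0369 t 6.9
```

View pics/d_9.png

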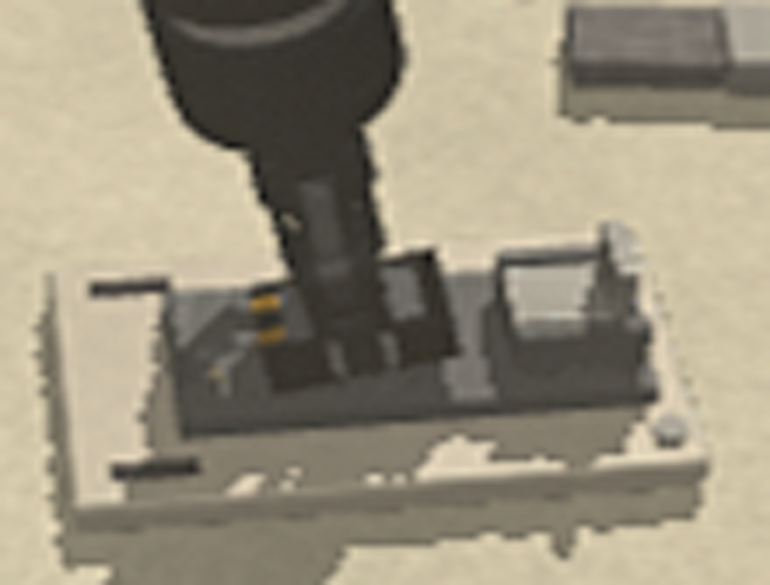

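Call:
send_rows --slide '[[0.05,0,0],[0.1,0,0],[0.15,0,0],[0.15,0,0]]' --angular '[[0,0,0],[0,0,0],[0,0,0],[0,0,0]]'

```text
time: 7.23
eef_pos: [0.5531, -0.1149, 0.0346]
orientation: [-1.249, 1.092, 0.984]
ft_force: [0.5, 0.1, -1.7]
finger_gap: 0.0368
```

```bash
python3 -c "
from h import *
corner()"
```

```text
corner dock xyz mm [-14.1   -0.67  19.99] pitch 0.2182 yaw -0.0848 roll 0.0006 F [ 0.51  0.05 -1.73] M [ 0.02  0.35 -0.01] gap 0.0368 t 7.23
```

Call:
send_rows --slide '[[0.03,0,0],[0.06,0,0],[0.06,0,0]]' --angular '[[0,0,0],[0,0,0],[0,0,0]]'

```text
time: 7.48
eef_pos: [0.5533, -0.1149, 0.0341]
orientation: [-1.249, 1.092, 0.984]
ft_force: [0.3, -0.2, -0.5]
finger_gap: 0.0363
```

```bash
python3 -c "
from h import *
corner()"
```

```text
corner dock xyz mm [-13.97  -0.64  19.42] pitch 0.2182 yaw -0.0848 roll 0.0007 F [ 0.26 -0.17 -0.51] M [ 0.01  0.26 -0.05] gap 0.0363 t 7.48
```

Call:
send_rows --slide '[[0.03,0,0],[0.06,0,0],[0.06,0,0]]' --angular '[[0,0,0],[0,0,0],[0,0,0]]'

```text
time: 7.73
eef_pos: [0.5534, -0.1149, 0.0337]
orientation: [-1.249, 1.092, 0.983]
ft_force: [-0.5, 0.2, -0.0]
finger_gap: 0.0367
```

```bash
python3 -c "
from h import *
corner()"
```

```text
corner dock xyz mm [-13.78  -0.66  19.06] pitch 0.2183 yaw -0.0848 roll 0.0006 F [-0.52  0.18 -0.03] M [0.07 0.44 0.05] gap 0.0367 t 7.73
```

```bash
python3 -c "
from h import *
p,R=tcp_for_corner(-.024,.0192,.205,-.0007); go(p,R)"
```

```text
slide cm [-0.126  0.692 -0.001] ang [-0.0008  0.0004  0.0133] | pos [ 0.5534 -0.1149  0.0337] F [-0.52  0.18 -0.03] gap 0.0367 t 7.73
```

Call:
send_rows --slide '[[-0.02,0.1,0],[-0.04,0.2,0],[-0.06,0.3,0],[-0.08,0.4,0],[-0.1,0.5,0],[-0.11,0.6,0],[-0.13,0.7,0]]' --angular '[[0,0,0.002],[0,0,0.004],[0,0,0.006],[0,0,0.008],[0,0,0.01],[0,0,0.012],[0,0,0.013]]'

```text
time: 8.32
eef_pos: [0.5464, -0.1143, 0.0334]
orientation: [-1.243, 1.102, 0.993]
ft_force: [0.9, -0.6, -0.8]
finger_gap: 0.0367
```

```bash
python3 -c "
from snap import *
corner(); snap('10')
p,R=tcp_for_corner(-.029,.0192,.205,-.0007); go(p,R)"
```

```text
corner dock xyz mm [-21.04  -0.69  19.14] pitch 0.2054 yaw -0.0847 roll 0.0006 F [ 0.88 -0.65 -0.77] M [-0.03  0.16  0.04] gap 0.0367 t 8.32
slide cm [-0.104  0.468  0.002] ang [-0.0008  0.0004  0.0002] | pos [ 0.5462 -0.1143  0.0334] F [ 0.52 -0.79 -1.09] gap 0.037 t 8.37
```

View pics/d_10.png

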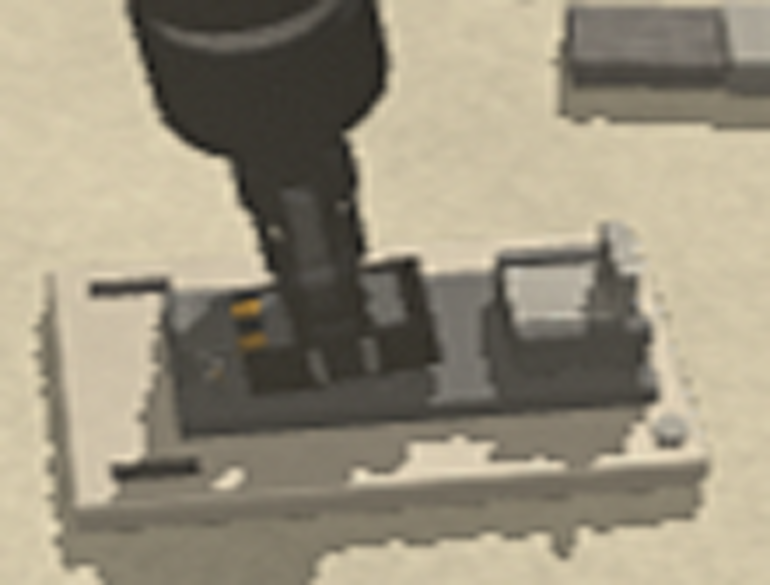

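Call:
send_rows --slide '[[-0.02,0.08,0],[-0.035,0.16,0],[-0.05,0.24,0],[-0.07,0.32,0],[-0.085,0.4,0],[-0.1,0.47,0]]' --angular '[[0,0,0],[0,0,0],[0,0,0],[0,0,0],[0,0,0],[0,0,0]]'

```text
time: 8.87
eef_pos: [0.5415, -0.1139, 0.0334]
orientation: [-1.243, 1.102, 0.993]
ft_force: [1.2, 0.9, -0.4]
finger_gap: 0.0367
```

```bash
python3 -c "
from snap import *
corner()
p,R=tcp_for_corner(-.032,.0192,.205,-.0007); go(p,R)"
```

```text
corner dock xyz mm [-25.92  -0.67  19.17] pitch 0.2055 yaw -0.0848 roll 0.0006 F [ 1.17  0.91 -0.4 ] M [-0.06  0.14  0.01] gap 0.0367 t 8.87
slide cm [-0.064  0.3    0.   ] ang [-0.0008  0.0004  0.0005] | pos [ 0.5415 -0.1139  0.0334] F [ 1.17  0.91 -0.4 ] gap 0.0367 t 8.87
```

Call:
send_rows --slide '[[-0.01,0.05,0],[-0.02,0.1,0],[-0.03,0.15,0],[-0.04,0.2,0],[-0.05,0.25,0]]' --angular '[[0,0,0],[0,0,0],[0,0,0],[0,0,0],[0,0,0]]'

```text
time: 9.28
eef_pos: [0.539, -0.1137, 0.0334]
orientation: [-1.243, 1.102, 0.993]
ft_force: [0.9, 0.2, 0.5]
finger_gap: 0.037
```

```bash
python3 -c "
from snap import *
corner()"
```

```text
corner dock xyz mm [-28.42  -0.66  19.11] pitch 0.2054 yaw -0.0848 roll 0.0006 F [0.88 0.23 0.51] M [0.01 0.06 0.03] gap 0.037 t 9.28
```

Call:
send_rows --slide '[[-0.01,0.05,0],[-0.02,0.1,0],[-0.03,0.15,0]]' --angular '[[0,0,0],[0,0,0],[0,0,0]]'

```text
time: 9.53
eef_pos: [0.5375, -0.1136, 0.0334]
orientation: [-1.243, 1.102, 0.993]
ft_force: [0.4, -0.5, 1.5]
finger_gap: 0.0373
```

```bash
python3 -c "
from snap import *
corner(); snap('11')"
```

```text
corner dock xyz mm [-29.96  -0.67  19.12] pitch 0.2054 yaw -0.0848 roll 0.0006 F [ 0.35 -0.51  1.51] M [0.01 0.12 0.03] gap 0.0373 t 9.53
```

View pics/d_11.png

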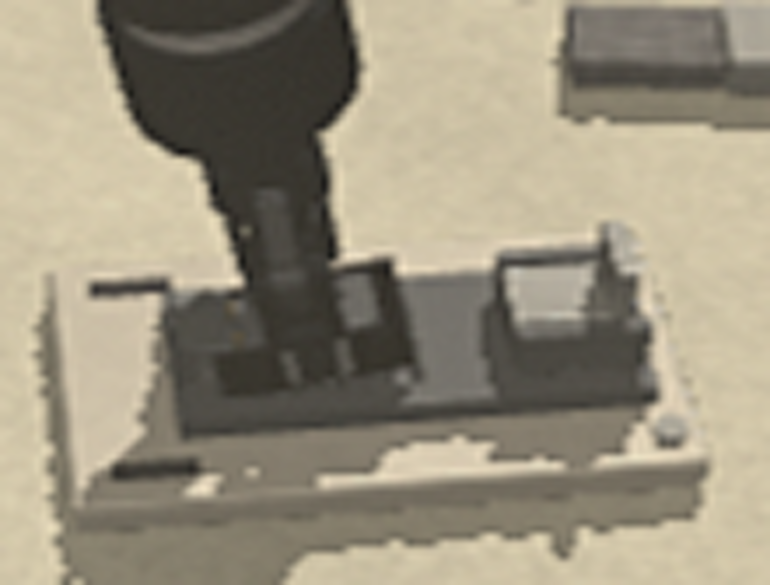

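Call:
send_rows --slide '[[-0.01,0.04,0],[-0.02,0.08,0],[-0.02,0.08,0]]' --angular '[[0,0,0],[0,0,0],[0,0,0]]'

```text
time: 9.83
eef_pos: [0.5371, -0.1135, 0.0335]
orientation: [-1.244, 1.101, 0.993]
ft_force: [1.9, -0.6, -0.8]
finger_gap: 0.0368
```

```bash
python3 -c "
from snap import *
corner()"
```

```text
corner dock xyz mm [-30.39  -0.68  19.21] pitch 0.2063 yaw -0.0847 roll 0.0006 F [ 1.89 -0.6  -0.78] M [-0.03 -0.23  0.05] gap 0.0368 t 9.83
```

Call:
send_rows --slide '[[-0.01,0.04,0],[-0.02,0.08,0],[-0.02,0.08,0]]' --angular '[[0,0,0],[0,0,0],[0,0,0]]'

```text
time: 10.08
eef_pos: [0.5369, -0.1135, 0.0338]
orientation: [-1.244, 1.1, 0.992]
ft_force: [5.8, 0.7, -2.6]
finger_gap: 0.0369
```

```bash
python3 -c "
from snap import *
corner()"
```

```text
corner dock xyz mm [-30.55  -0.68  19.48] pitch 0.2076 yaw -0.0846 roll 0.0007 F [ 5.8   0.65 -2.59] M [-0.05 -0.82 -0.03] gap 0.0369 t 10.08
```

```bash
cat >> h.py <<'E'
def rel(c0,p0,c1list):
    """tool-relative rows from commanded corner pose (x,z,pitch) [dock x incl. offset]"""
    P0,R0=tcp_for_corner(c0[0],c0[1],c0[2],off=0)
    for c in c1list:
        P,R=tcp_for_corner(c[0],c[1],c[2],off=0)
        print(c,np.round(R0.T@(P-P0)*100,3),np.round(Rot.from_matrix(R0.T@R).as_rotvec(),4))
E
python3 -c "
from h import *
rel((-.0316,.0192,.2055),0,[(-.0308,.0192,p) for p in (.2055,.19,.175,.16,.145,.13,.115,.10)])
print()
rel((-.0308,.0192,.10),0,[(-.0308,.0192,p) for p in (.085,.07,.055,.04,.025,.01,.0)])
"
```

```text
(-0.0308, 0.0192, 0.2055) [ 0.016 -0.078 -0.   ] [0. 0. 0.]
(-0.0308, 0.0192, 0.19) [ 0.068 -0.09  -0.   ] [ 0.     -0.      0.0155]
(-0.0308, 0.0192, 0.175) [ 0.117 -0.1   -0.   ] [ 0.     -0.      0.0305]
(-0.0308, 0.0192, 0.16) [ 0.167 -0.11  -0.   ] [0.     0.     0.0455]
(-0.0308, 0.0192, 0.145) [ 0.217 -0.119 -0.   ] [ 0.     -0.      0.0605]
(-0.0308, 0.0192, 0.13) [ 0.267 -0.127 -0.   ] [ 0.     -0.      0.0755]
(-0.0308, 0.0192, 0.115) [ 0.318 -0.134 -0.   ] [0.     0.     0.0905]
(-0.0308, 0.0192, 0.1) [ 0.368 -0.141 -0.   ] [-0.      0.      0.1055]

(-0.0308, 0.0192, 0.085) [ 0.05  -0.011 -0.   ] [ 0.    -0.     0.015]
(-0.0308, 0.0192, 0.07) [ 0.099 -0.022 -0.   ] [ 0.   -0.    0.03]
(-0.0308, 0.0192, 0.055) [ 0.149 -0.031  0.   ] [ 0.    -0.     0.045]
(-0.0308, 0.0192, 0.04) [ 0.199 -0.04  -0.   ] [ 0.   -0.    0.06]
(-0.0308, 0.0192, 0.025) [ 0.249 -0.048 -0.   ] [ 0.    -0.     0.075]
(-0.0308, 0.0192, 0.01) [ 0.3   -0.056 -0.   ] [ 0.   -0.    0.09]
(-0.0308, 0.0192, 0.0) [ 0.333 -0.06  -0.   ] [ 0.  -0.   0.1]
```

Call:
send_rows --slide '[[0.02,-0.08,0],[0.07,-0.09,0],[0.12,-0.1,0],[0.165,-0.11,0],[0.165,-0.11,0]]' --angular '[[0,0,0],[0,0,0.015],[0,0,0.03],[0,0,0.045],[0,0,0.045]]'

```text
time: 10.5
eef_pos: [0.5374, -0.1137, 0.0319]
orientation: [-1.222, 1.135, 1.029]
ft_force: [2.1, 0.3, -0.6]
finger_gap: 0.0368
```

```bash
python3 -c "
from snap import *
corner()
rel((-.0308,.0192,.16),0,[(-.0308,.0192,p) for p in (.145,.13,.115,.10,.085,.07)])"
```

```text
corner dock xyz mm [-30.68  -0.77  19.13] pitch 0.1584 yaw -0.0847 roll 0.0005 F [ 2.06  0.26 -0.59] M [-0.06 -0.36  0.02] gap 0.0368 t 10.5
(-0.0308, 0.0192, 0.145) [ 0.05  -0.011 -0.   ] [-0.    -0.     0.015]
(-0.0308, 0.0192, 0.13) [ 0.099 -0.022  0.   ] [-0.   -0.    0.03]
(-0.0308, 0.0192, 0.115) [ 0.149 -0.031  0.   ] [-0.     0.     0.045]
(-0.0308, 0.0192, 0.1) [ 0.199 -0.04   0.   ] [-0.    0.    0.06]
(-0.0308, 0.0192, 0.085) [ 0.249 -0.048 -0.   ] [-0.    -0.     0.075]
(-0.0308, 0.0192, 0.07) [ 0.3   -0.056  0.   ] [-0.   -0.    0.09]
```

Forces stay low, about 2 N against the wall. Rocking it further down.

Call:
send_rows --slide '[[0.05,-0.01,0],[0.1,-0.02,0],[0.15,-0.03,0],[0.2,-0.04,0],[0.2,-0.04,0]]' --angular '[[0,0,0.015],[0,0,0.03],[0,0,0.045],[0,0,0.06],[0,0,0.06]]'

```text
time: 10.92
eef_pos: [0.5378, -0.1137, 0.0298]
orientation: [-1.194, 1.179, 1.074]
ft_force: [1.9, 0.3, 0.9]
finger_gap: 0.0369
```

```bash
python3 -c "
from snap import *
corner(); snap('12')"
```

```text
corner dock xyz mm [-31.01  -0.75  18.95] pitch 0.0979 yaw -0.0846 roll 0.0004 F [1.93 0.3  0.92] M [-0.12 -0.14 -0.01] gap 0.0369 t 10.92
```

View pics/d_12.png

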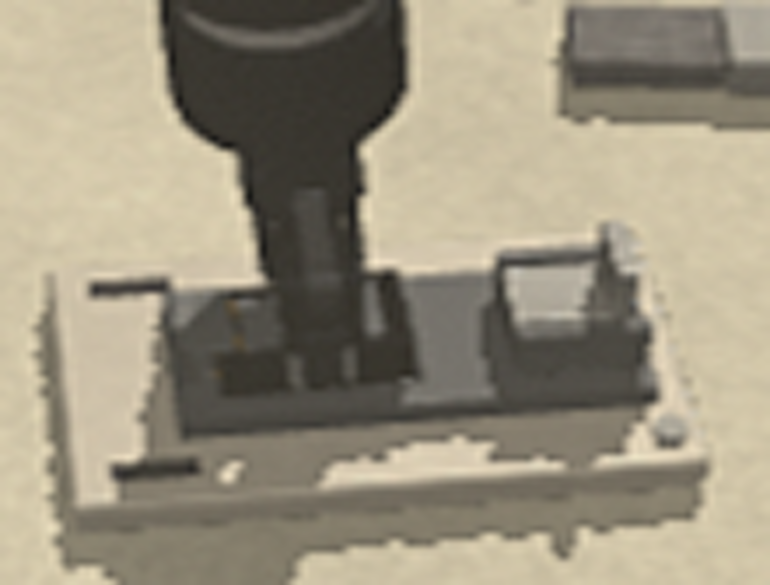

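Call:
send_rows --slide '[[0.045,-0.01,0],[0.095,-0.02,0],[0.14,-0.03,0],[0.19,-0.04,0],[0.19,-0.04,0]]' --angular '[[0,0,0.015],[0,0,0.03],[0,0,0.045],[0,0,0.06],[0,0,0.06]]'

```text
time: 11.38
eef_pos: [0.5383, -0.1136, 0.0278]
orientation: [-1.165, 1.221, 1.119]
ft_force: [0.0, -0.0, 1.6]
finger_gap: 0.0369
```

```bash
python3 -c "
from snap import *
corner()"
```

```text
corner dock xyz mm [-31.16  -0.63  18.91] pitch 0.0377 yaw -0.0846 roll 0.0007 F [ 0.02 -0.02  1.59] M [-0.07  0.03 -0.02] gap 0.0369 t 11.38
```

Call:
send_rows --slide '[[0.04,-0.01,0],[0.08,-0.01,0],[0.12,-0.02,0],[0.12,-0.02,0]]' --angular '[[0,0,0.013],[0,0,0.026],[0,0,0.038],[0,0,0.038]]'

```text
time: 11.72
eef_pos: [0.5385, -0.1135, 0.0267]
orientation: [-1.146, 1.247, 1.147]
ft_force: [-0.6, -0.7, 0.4]
finger_gap: 0.0367
```

```bash
python3 -c "
from snap import *
corner(); snap('13')"
```

```text
corner dock xyz mm [-31.23  -0.55  19.03] pitch 0.0002 yaw -0.0846 roll 0.0008 F [-0.58 -0.66  0.44] M [-0.05  0.13  0.01] gap 0.0367 t 11.72
```

View pics/d_13.png

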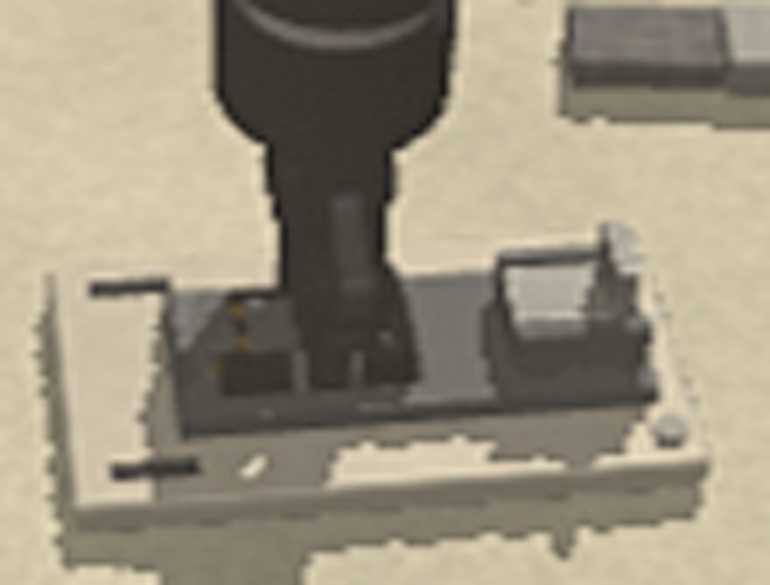

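```bash
python3 -c "
from snap import *
im=cv2.imread('pics/side_13.png'); k=12; x0,y0=300,215
a=cv2.convertScaleAbs(cv2.resize(im[y0:265,x0:360],None,fx=k,fy=k,interpolation=cv2.INTER_CUBIC),alpha=1.8)
cv2.imwrite('pics/w13a.png',a)
s=arm.sense(); R=Rot.from_rotvec(s['orientation']).as_matrix(); o=s['eef_pos']+UB*R[:,0]; B=np.c_[-R[:,1],R[:,2],-R[:,0]]
def dr(V,c):
    P=np.array([o+B@np.array(v) for v in V]); cv2.polylines(a,[((proj('side',P)-(x0,y0)+.5)*k*8).astype(np.int32)],True,c,1,cv2.LINE_AA,3)
dr([(-.033,-.019,0),(.033,-.019,0),(.033,-.019,.02),(-.033,-.019,.02)],(0,255,255))
dr([(-.033,.019,.02),(.033,.019,.02),(.033,-.019,.02),(-.033,-.019,.02)],(0,255,0))
dr([(-.011,-.033,.012),(.011,-.033,.012),(.011,-.033,.04),(-.011,-.033,.04)],(0,0,255))
cv2.imwrite('pics/w13.png',a)
"
```

```text
(no output)
```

View pics/w13.png

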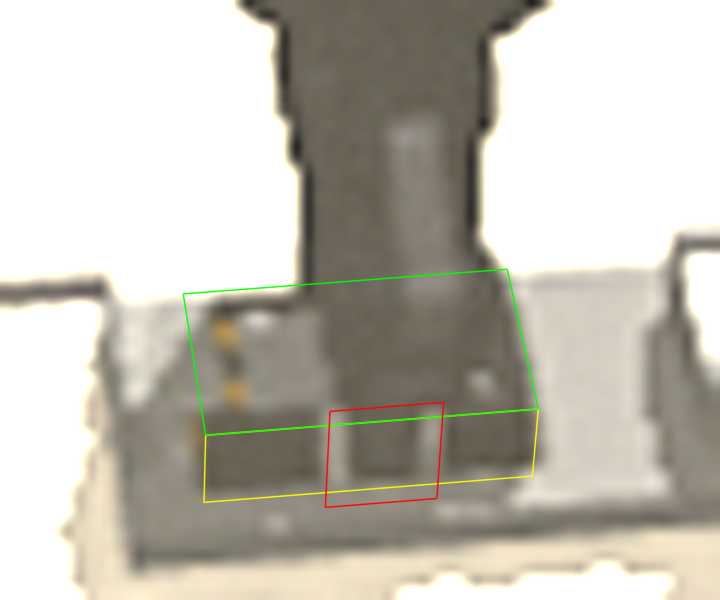

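View pics/w13a.png

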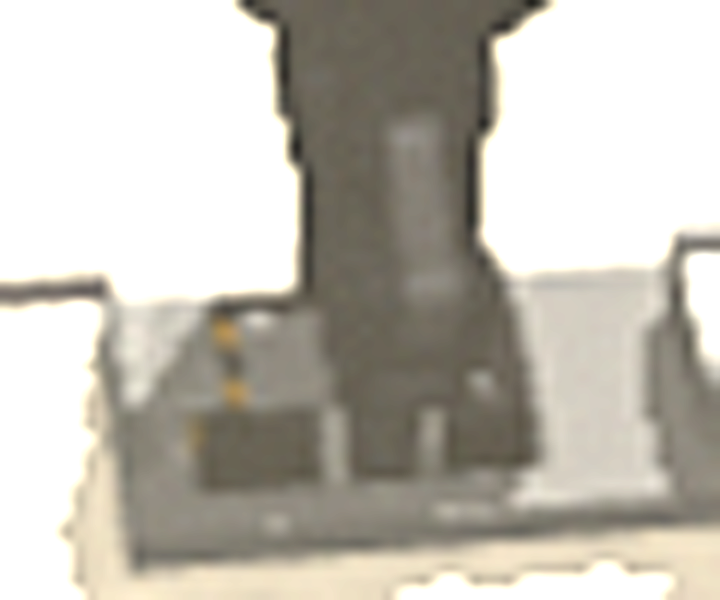

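Call:
send_rows --slide '[[0,0,0],[0,0,0],[0,0,0],[0,0,0],[0,0,0],[0,0,0]]' --angular '[[0,0,0],[0,0,0],[0,0,0],[0,0,0],[0,0,0],[0,0,0]]' --grip 0.75

```text
time: 12.27
eef_pos: [0.5387, -0.1136, 0.0271]
orientation: [-1.147, 1.246, 1.145]
ft_force: [1.3, 0.3, 0.1]
finger_gap: 0.0643
```

```bash
python3 -c "
from snap import *
corner()"
```

```text
corner dock xyz mm [-30.98  -0.6   19.28] pitch 0.0023 yaw -0.0847 roll 0.0007 F [1.3  0.29 0.15] M [ 0.02 -0.01  0.01] gap 0.0643 t 12.27
```

Call:
send_rows --slide '[[-1,0,0],[-3,0,0],[-6,0,0],[-9,0,0],[-9,0,0],[-9,0,0]]' --angular '[[0,0,0],[0,0,0],[0,0,0],[0,0,0],[0,0,0],[0,0,0]]'

```text
time: 12.77
eef_pos: [0.5409, -0.1145, 0.121]
orientation: [-1.152, 1.242, 1.139]
ft_force: [0.1, -0.5, -1.2]
finger_gap: 0.0642
```

Call:
send_rows --slide '[[0,0,0],[0,0,0],[0,0,0],[0,0,0],[0,0,0],[0,0,0]]' --angular '[[0,0,0],[0,0,0],[0,0,0],[0,0,0],[0,0,0],[0,0,0]]' --grip 0

```text
time: 13.27
eef_pos: [0.5381, -0.1135, 0.1163]
orientation: [-1.146, 1.247, 1.146]
ft_force: [0.5, 0.4, -0.2]
finger_gap: 0.0001
```

```bash
python3 -c "
from snap import *
snap('14'); corner()
im=cv2.imread('pics/side_14.png'); k=12; x0,y0=300,215
a=cv2.convertScaleAbs(cv2.resize(im[y0:265,x0:360],None,fx=k,fy=k,interpolation=cv2.INTER_CUBIC),alpha=1.6)
cv2.imwrite('pics/w14.png',a)
"
```

```text
corner dock xyz mm [-31.45  -0.62 108.74] pitch 0.0013 yaw -0.0847 roll 0.0009 F [ 0.06  0.67 -0.07] M [ 0.01 -0.01 -0.02] gap 0.0 t 13.32
```

View pics/w14.png

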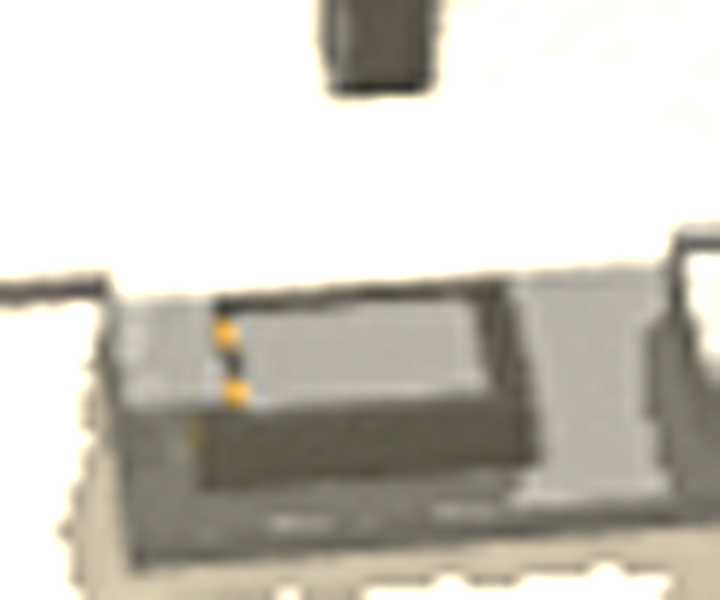

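View pics/d_14.png

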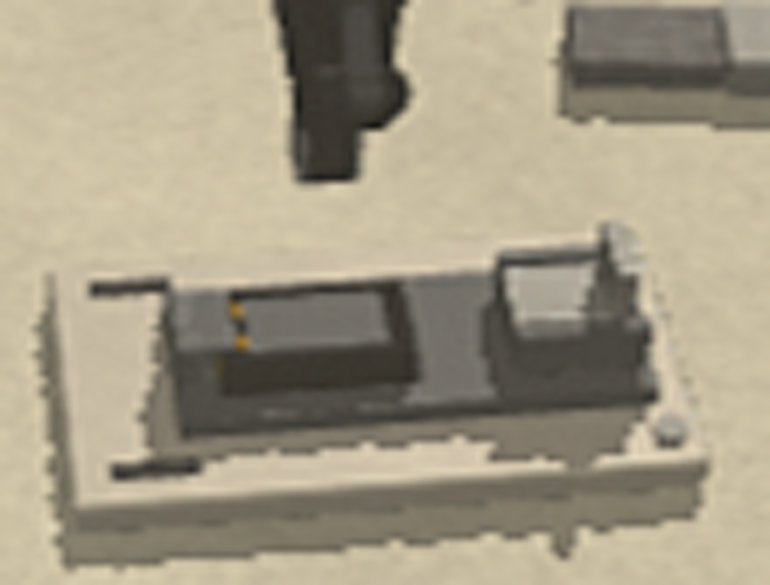

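Call:
send_rows --slide '[[2,-1.8,0],[4,-1.8,0],[6,-1.8,0],[6.8,-1.8,0],[6.9,-1.8,0],[6.9,-1.8,0],[6.9,-1.8,0]]' --angular '[[0,0,0],[0,0,0],[0,0,0],[0,0,0],[0,0,0],[0,0,0],[0,0,0]]'

```text
time: 13.9
eef_pos: [0.5574, -0.1154, 0.0494]
orientation: [-1.149, 1.245, 1.144]
ft_force: [0.4, 0.4, 0.1]
finger_gap: -0.0001
```

Call:
send_rows --slide '[[0.1,0,0],[0.2,0,0],[0.3,0,0],[0.4,0,0],[0.5,0,0]]' --angular '[[0,0,0],[0,0,0],[0,0,0],[0,0,0],[0,0,0]]'

```text
time: 14.32
eef_pos: [0.5569, -0.1152, 0.0433]
orientation: [-1.148, 1.246, 1.145]
ft_force: [-0.7, -0.7, 0.5]
finger_gap: -0.0002
```

Call:
send_rows --slide '[[0.1,0,0],[0.2,0,0],[0.3,0,0],[0.4,0,0],[0.4,0,0]]' --angular '[[0,0,0],[0,0,0],[0,0,0],[0,0,0],[0,0,0]]'

```text
time: 14.73
eef_pos: [0.5567, -0.1152, 0.0391]
orientation: [-1.147, 1.246, 1.145]
ft_force: [-0.3, -0.1, 0.7]
finger_gap: 0.0
```

Call:
send_rows --slide '[[0.05,0,0],[0.1,0,0],[0.1,0,0]]' --angular '[[0,0,0],[0,0,0],[0,0,0]]'

```text
time: 14.98
eef_pos: [0.5568, -0.1152, 0.0391]
orientation: [-1.148, 1.246, 1.145]
ft_force: [-0.8, 0.1, 5.1]
finger_gap: 0.0
```

```bash
python3 -c "
from h import *
def tp(x,y,z):
    c,s=np.cos(YAW),np.sin(YAW); return np.array([DOCK[0]+c*x-s*y,DOCK[1]+s*x+c*y,z])
go(tp(.131,-.0006,.10),Rtool(YAW)); go(tp(.131,-.0006,.053),Rtool(YAW))"
```

```text
slide cm [ -6.062 -11.107   0.021] ang [-0.0006  0.0005  0.0026] | pos [ 0.5568 -0.1152  0.0391] F [-0.81  0.13  5.13] gap 0.0 t 14.98
slide cm [ -1.362 -11.095   0.019] ang [-0.0006  0.0005  0.0026] | pos [ 0.5568 -0.1152  0.0391] F [-0.81  0.13  5.13] gap 0.0 t 14.98
```

Call:
send_rows --slide '[[-3,0,0],[-6,0,0],[-6.1,-2.5,0],[-6.1,-6,0],[-6.1,-9,0],[-6.1,-11.1,0],[-6.1,-11.1,0],[-6.1,-11.1,0]]' --angular '[[0,0,0],[0,0,0],[0,0,0],[0,0,0],[0,0,0],[0,0,0.002],[0,0,0.002],[0,0,0.002]]'

```text
time: 15.65
eef_pos: [0.6674, -0.1245, 0.0978]
orientation: [-1.145, 1.248, 1.148]
ft_force: [-0.8, 0.3, -0.7]
finger_gap: 0.0001
```

```bash
python3 -c "
from snap import *
def tp(x,y,z):
    c,s=np.cos(YAW),np.sin(YAW); return np.array([DOCK[0]+c*x-s*y,DOCK[1]+s*x+c*y,z])
snap('15'); go(tp(.131,-.0006,.053),Rtool(YAW))"
```

```text
slide cm [ 4.526 -0.068  0.006] ang [-0.0006  0.0009 -0.0017] | pos [ 0.6667 -0.1244  0.0983] F [ 0.47  0.44 -0.24] gap -0.0002 t 15.7
```

View pics/d_15.png

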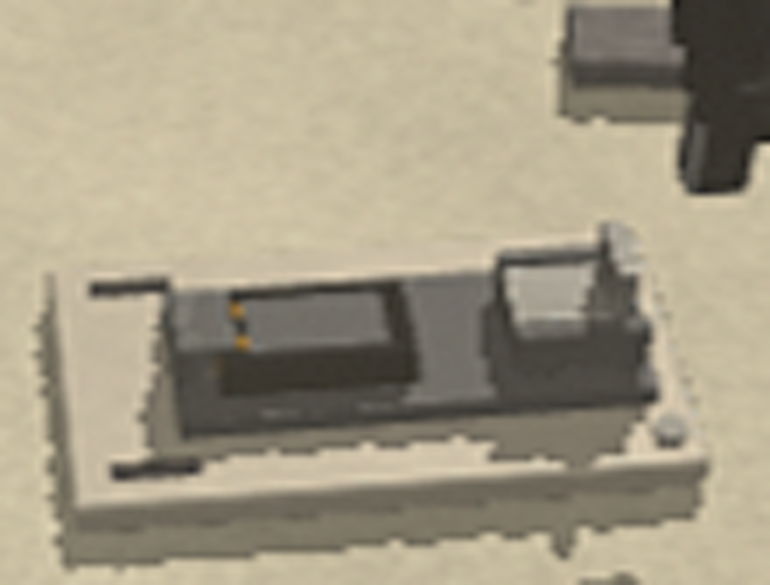

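Call:
send_rows --slide '[[1.5,0,0],[3,0,0],[4,0,0],[4.5,0,0],[4.5,0,0],[4.5,0,0]]' --angular '[[0,0,0],[0,0,0],[0,0,0],[0,0,0],[0,0,0],[0,0,0]]'

```text
time: 16.2
eef_pos: [0.6666, -0.1245, 0.0544]
orientation: [-1.146, 1.248, 1.147]
ft_force: [0.2, -0.1, -1.1]
finger_gap: -0.0001
```

```bash
python3 -c "
from snap import *
def tp(x,y,z):
    c,s=np.cos(YAW),np.sin(YAW); return np.array([DOCK[0]+c*x-s*y,DOCK[1]+s*x+c*y,z])
snap('16'); go(tp(.1215,-.0006,.053),Rtool(YAW))"
```

```text
slide cm [0.218 0.95  0.027] ang [-0.0008  0.0004  0.0012] | pos [ 0.6673 -0.1247  0.0552] F [-0.48  0.71  0.87] gap -0.0001 t 16.25
```

View pics/d_16.png

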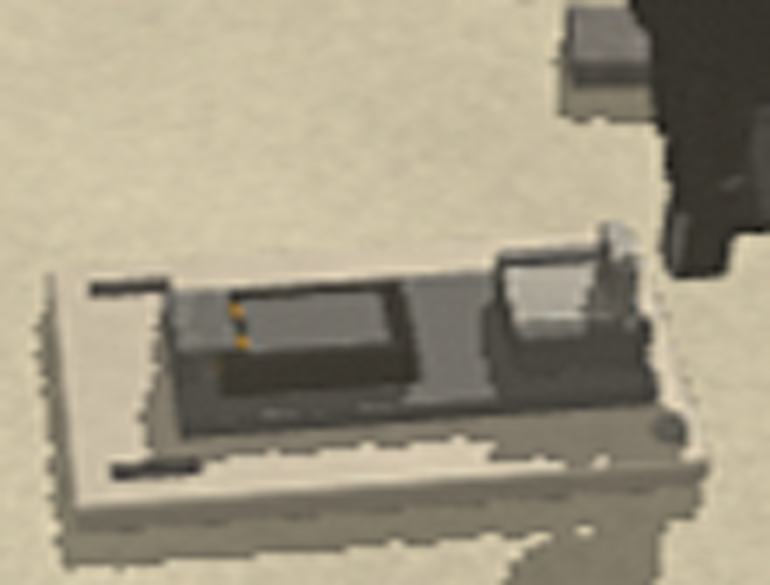

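Call:
send_rows --slide '[[0.1,0.12,0],[0.15,0.24,0],[0.15,0.36,0],[0.15,0.48,0],[0.15,0.6,0],[0.15,0.72,0],[0.15,0.84,0],[0.15,0.96,0]]' --angular '[[0,0,0],[0,0,0],[0,0,0],[0,0,0],[0,0,0],[0,0,0],[0,0,0],[0,0,0]]'

```text
time: 16.92
eef_pos: [0.6575, -0.1237, 0.0528]
orientation: [-1.146, 1.247, 1.147]
ft_force: [-0.4, -0.2, -0.6]
finger_gap: -0.0001
```

Call:
send_rows --slide '[[0,0.1,0],[0,0.2,0],[0,0.3,0],[0,0.4,0],[0,0.5,0],[0,0.6,0],[0,0.7,0],[0,0.8,0]]' --angular '[[0,0,0],[0,0,0],[0,0,0],[0,0,0],[0,0,0],[0,0,0],[0,0,0],[0,0,0]]'

```text
time: 17.58
eef_pos: [0.6497, -0.1231, 0.0528]
orientation: [-1.146, 1.247, 1.147]
ft_force: [2.3, -0.6, -0.8]
finger_gap: 0.0002
```

```bash
python3 -c "
from snap import *
snap('17'); corner()"
```

```text
corner dock xyz mm [80.14 -0.75 45.15] pitch 0.0002 yaw -0.0847 roll 0.0006 F [ 2.16  0.9  -0.19] M [-0.01 -0.34  0.04] gap 0.0003 t 17.63
```

View pics/d_17.png

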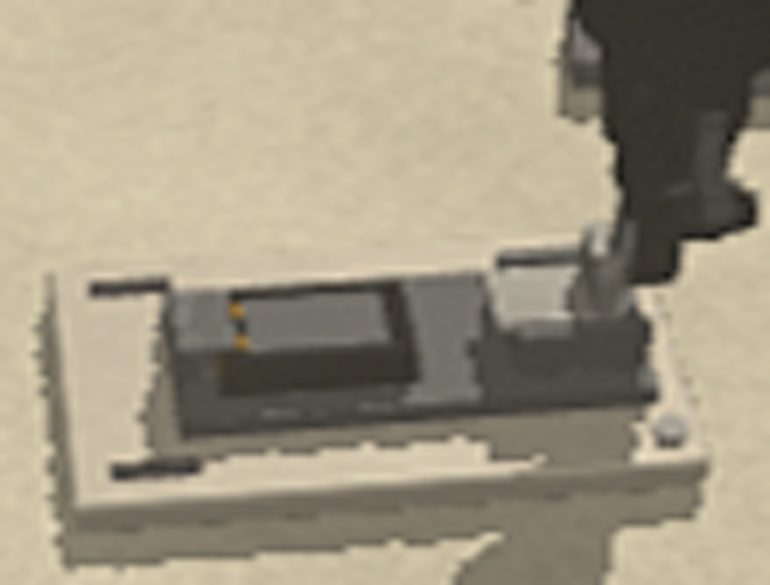

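Call:
send_rows --slide '[[0,0.12,0],[0,0.24,0],[0,0.36,0],[0,0.48,0],[0,0.6,0],[0,0.72,0],[0,0.84,0],[0,0.96,0]]' --angular '[[0,0,0],[0,0,0],[0,0,0],[0,0,0],[0,0,0],[0,0,0],[0,0,0],[0,0,0]]'

```text
time: 18.3
eef_pos: [0.64, -0.1222, 0.0529]
orientation: [-1.146, 1.247, 1.147]
ft_force: [2.4, 0.1, -1.9]
finger_gap: 0.0
```

Call:
send_rows --slide '[[0,0.12,0],[0,0.24,0],[0,0.36,0],[0,0.48,0],[0,0.6,0],[0,0.72,0],[0,0.84,0],[0,0.96,0]]' --angular '[[0,0,0],[0,0,0],[0,0,0],[0,0,0],[0,0,0],[0,0,0],[0,0,0],[0,0,0]]'

```text
time: 18.97
eef_pos: [0.6304, -0.1214, 0.0529]
orientation: [-1.146, 1.247, 1.147]
ft_force: [2.0, 0.5, -0.7]
finger_gap: -0.0002
```

```bash
python3 -c "
from snap import *
snap('18'); corner()"
```

```text
corner dock xyz mm [60.75 -0.7  45.12] pitch -0.0001 yaw -0.0847 roll 0.0007 F [ 1.43 -1.46 -1.12] M [ 0.06 -0.38  0.02] gap 0.0002 t 19.02
```

View pics/d_18.png

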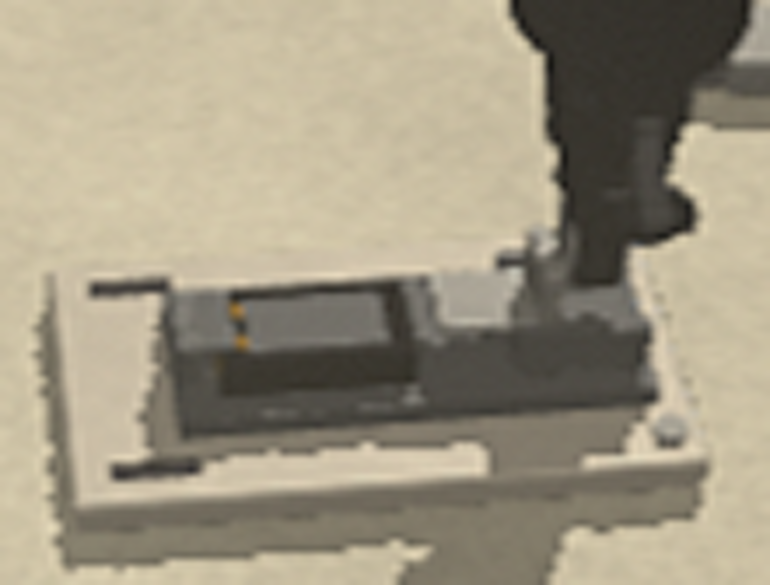

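Call:
send_rows --slide '[[0,0.12,0],[0,0.24,0],[0,0.36,0],[0,0.48,0],[0,0.6,0],[0,0.72,0],[0,0.84,0],[0,0.96,0]]' --angular '[[0,0,0],[0,0,0],[0,0,0],[0,0,0],[0,0,0],[0,0,0],[0,0,0],[0,0,0]]'

```text
time: 19.68
eef_pos: [0.6208, -0.1206, 0.0528]
orientation: [-1.146, 1.247, 1.147]
ft_force: [3.0, 0.0, 0.6]
finger_gap: 0.0004
```

Call:
send_rows --slide '[[0,0.08,0],[0,0.16,0],[0,0.24,0],[0,0.32,0]]' --angular '[[0,0,0],[0,0,0],[0,0,0],[0,0,0]]'

```text
time: 20.02
eef_pos: [0.6177, -0.1203, 0.0528]
orientation: [-1.146, 1.247, 1.147]
ft_force: [1.7, 0.4, -0.3]
finger_gap: -0.0001
```

```bash
python3 -c "
from snap import *
corner()"
```

```text
corner dock xyz mm [48.25 -0.66 45.1 ] pitch 0.0003 yaw -0.0846 roll 0.0007 F [ 1.74  0.39 -0.35] M [ 0.1  -0.42 -0.06] gap -0.0001 t 20.02
```

TCP is at dock x = 81.2 and the stop is expected near 79–80. Creeping in on force.

Call:
send_rows --slide '[[0,0.05,0],[0,0.1,0],[0,0.15,0],[0,0.15,0]]' --angular '[[0,0,0],[0,0,0],[0,0,0],[0,0,0]]'

```text
time: 20.35
eef_pos: [0.6162, -0.1202, 0.0528]
orientation: [-1.146, 1.247, 1.147]
ft_force: [1.6, 0.6, -0.2]
finger_gap: 0.0002
```

Call:
send_rows --slide '[[0,0.05,0],[0,0.1,0],[0,0.15,0],[0,0.15,0]]' --angular '[[0,0,0],[0,0,0],[0,0,0],[0,0,0]]'

```text
time: 20.68
eef_pos: [0.6147, -0.1201, 0.0528]
orientation: [-1.146, 1.247, 1.147]
ft_force: [1.5, 0.1, -0.1]
finger_gap: -0.0004
```

```bash
python3 -c "
from snap import *
snap('19');corner()"
```

```text
corner dock xyz mm [45.16 -0.69 45.08] pitch 0.0 yaw -0.0847 roll 0.0007 F [2.04 1.23 0.59] M [ 0.08 -0.37 -0.01] gap 0.0 t 20.73
```

View pics/d_19.png

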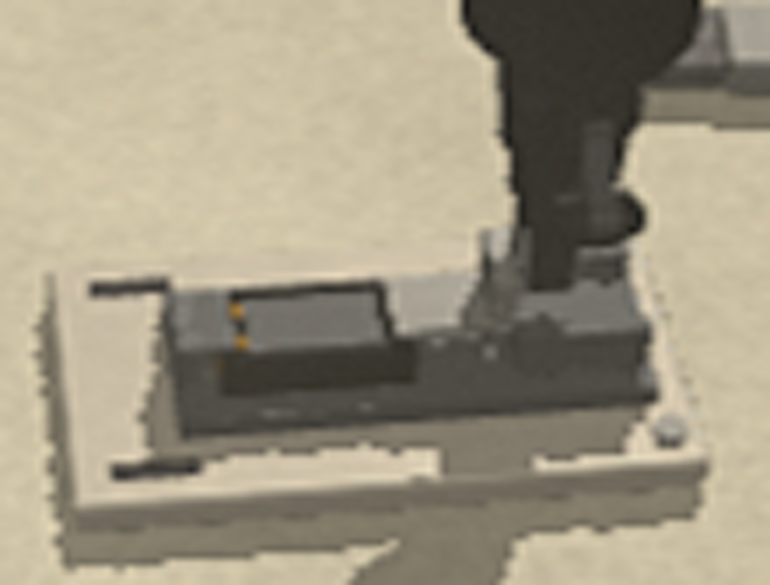

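Call:
send_rows --slide '[[0,0.05,0],[0,0.1,0],[0,0.15,0],[0,0.2,0],[0,0.2,0]]' --angular '[[0,0,0],[0,0,0],[0,0,0],[0,0,0],[0,0,0]]'

```text
time: 21.15
eef_pos: [0.6139, -0.12, 0.0529]
orientation: [-1.148, 1.245, 1.145]
ft_force: [4.7, -0.5, -1.4]
finger_gap: 0.0002
```

Call:
send_rows --slide '[[0,0.05,0],[0,0.1,0],[0,0.15,0],[0,0.2,0],[0,0.2,0]]' --angular '[[0,0,0],[0,0,0],[0,0,0],[0,0,0],[0,0,0]]'

```text
time: 21.57
eef_pos: [0.6138, -0.12, 0.0532]
orientation: [-1.15, 1.243, 1.142]
ft_force: [9.0, -0.0, -3.0]
finger_gap: -0.0001
```

Call:
send_rows --slide '[[0,-0.3,0],[0,-0.8,0],[0,-1.5,0],[0,-1.5,0],[0,-1.5,0]]' --angular '[[0,0,0],[0,0,0],[0,0,0],[0,0,0],[0,0,0]]'

```text
time: 21.98
eef_pos: [0.6255, -0.1211, 0.0524]
orientation: [-1.146, 1.249, 1.148]
ft_force: [-0.0, -0.5, -0.1]
finger_gap: 0.0001
```

Call:
send_rows --slide '[[-2,0,0],[-5,0,0],[-8,0,0],[-11,0,0],[-14,0,0],[-14,0,0],[-14,0,0]]' --angular '[[0,0,0],[0,0,0],[0,0,0],[0,0,0],[0,0,0],[0,0,0],[0,0,0]]'

```text
time: 22.57
eef_pos: [0.627, -0.1217, 0.1962]
orientation: [-1.15, 1.245, 1.142]
ft_force: [-0.3, -0.4, -1.2]
finger_gap: -0.0001
```

```bash
python3 -c "
from snap import *
snap('20');corner()"
```

```text
corner dock xyz mm [ 56.54  -0.99 185.93] pitch 0.0016 yaw -0.0847 roll 0.0001 F [-0.08  0.01 -0.19] M [ 0.07  0.06 -0.02] gap 0.0002 t 22.62
```

View pics/d_20.png

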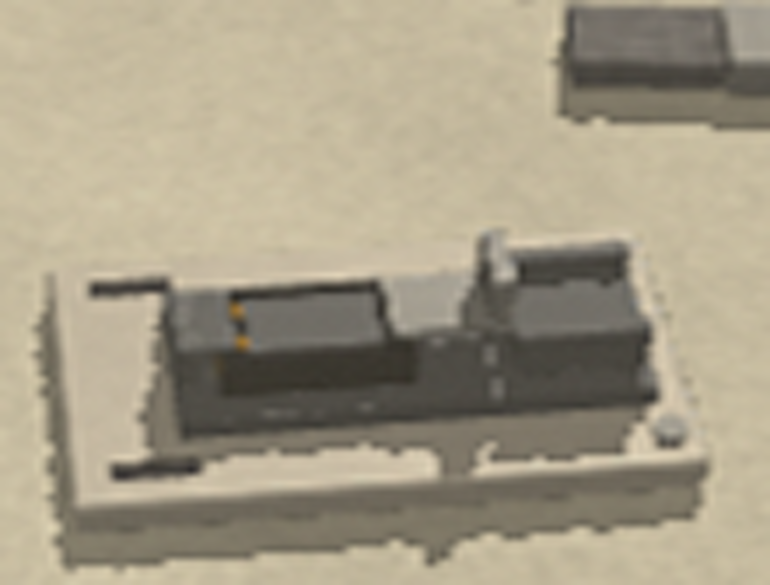

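View pics/side_20.png

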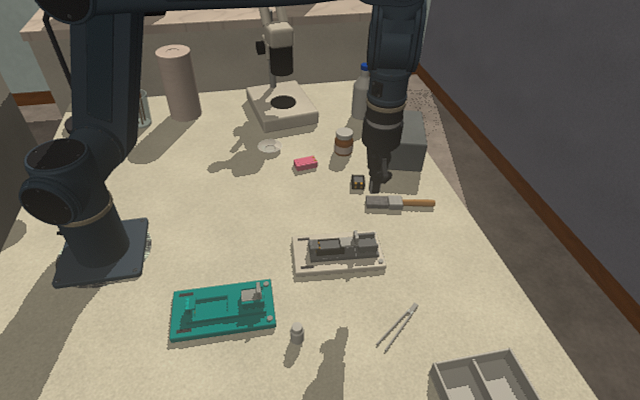

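Call:
send_rows --slide '[[0,0,0],[0,0,0],[0,0,0]]' --angular '[[0,0,0],[0,0,0],[0,0,0]]'

```text
time: 22.87
eef_pos: [0.6246, -0.1208, 0.1906]
orientation: [-1.144, 1.249, 1.15]
ft_force: [-0.5, -0.0, -1.0]
finger_gap: -0.0
```

```bash
python3 -c "
from workcell import arm
print(arm.sense()['time'],arm.sense()['ft_force']); print(arm.close_job())"
```

```text
22.8667 [-0.47323005 -0.01103251 -0.9685701 ]
the job is handed in; nothing more can be done
None
```

The long battery block is loaded in the white dock's pocket and the latch is pushed fully over its free end. I handed the job in at 22.9 s of the 66 s allowed; it reports no verdict.

- **Insertion:** I gripped the block across its width and set it nose down at 0.22 rad, clear of the hook. I then slid it to the pocket's end wall, which it met at about 6 N. The cradle sits about +3 mm along x, by touch and by the cameras.
- **Seating:** I rocked the block flat about its nose, with readings of about 2 N at the wrist. After letting go, I pressed its tail with 5 N. The top stopped at 39.1 mm, where 39 mm means fully home.
- **Latch:** The shut fingers pushed the tab with about 2 N until it met its stop at 9 N. The tab moved about 42–43 mm in the side picture, and the latch plate covers the block's tail.
- **Last look:** The block is flat and parallel to the cradle with its contacts at the hook. The other things look unmoved in the side picture, and the gripper is clear of everything.

**Disagreement:** the side camera's calibration did not fit everything. The far end of the dock appeared 4–5 mm off the top-camera estimate. I went by the top camera and by touch there.

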